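Pack the marking-out tray and lock it in its dock with the cam clamp

TASK

Get the marking-out tray ready: first flip the red cam lever on the dock up to open the clamp, lay every marker and the yellow screwdriver lying on the table near the grey tray (some may be absent) flat and lengthwise in the tray, and slide the tray, level, fully home into the dock. With the lever still up, turn the brass wing nut clockwise until its white end points at the green mark, straight away from the tray, then flip the lever fully down again so that the tray is clamped. Leave the roll of black tape and the brown bar where they are.

Things in the scene. Friction and masses are not known exactly. Their poses are not given: they have to be found in the camera images.
- dock: fixed aluminium dock; origin on the table where the tray's centre is when home. Tray slides in along its +y (mouth at -y, stop at +y). Rails 12 mm high, 185 mm apart inside, lips 171 mm apart over the tray's foot; guides flare to 200 mm at y = -129 mm. Blue clamp housing at x = 103 to 153, y = -120 to 80 mm, 30 mm high, carries lever, nut and toe; cheeks at the lever's pivot 62 mm high
- lever (a joint): red cam lever, hinge along the dock's x at dock x = 128, y = -95, z = 52 mm. 0 = shut, lying level along the dock's +y (so it starts); grows as the free end lifts; 1.65 (upright) = fully open. Stays where it is left (friction, about 3 N at the free end). Opening raises the clamp toe 9 mm
- lever_grip (a point): grip point in the lever's thick free end, 86 mm from the pivot along the lever and 4 mm above it when shut; the end is 18 mm wide along the dock's x, 14 mm thick, and goes on 15 mm past this point; pinch it across its width. The housing's top is 26 mm below it when shut
- nut (a joint): brass wing nut on a vertical axis; grows clockwise seen from above. At 0 its white wing end points along the dock's +y, at 1.57 along the dock's +x, at the green mark on the steel ring under it. Starts at 0 to 0.5, range 0 to 2.4; stays where it is left (0.06 N m). Each rad lowers the clamp toe 2 mm
- nut_grip (a point): on the nut's axis (dock x = 128, y = 50 mm), 10 mm below the wing's top; 60 mm above the table with the lever shut, 69 mm with it open (the nut rides up on its stud). Wing 44 mm long, 11 mm thick, on a round flange of 17 mm radius whose top is 20 mm below this point. The frame's y axis points along the wing to its white end
- clamp_toe: steel toe, 22 mm wide, that reaches from the housing over the tray's +x edge at dock y = -50 mm; lever shut and nut at the mark, its spring presses with 6 to 9 N on the tray's steel pad. No handle; with the lever shut it bars the way of that pad
- tray: grey loose tray, 0.6 kg, slides on the table; origin under its centre, +y towards the end that enters the dock. Foot 180 (x) x 200 (y) mm; inside 152 x 188 mm, floor 5 mm, walls 14 mm above the table; ribs 3 mm high at x = -23 and 23 mm part three lanes along y (centres x = -46, 0, 46 mm). Steel pad, 20 mm high, on the +x wall at y = -50 mm. Black grip outside its -y end
- tray_grip (a point): in the tray's black grip, 56 mm long along the tray's x, 12 mm thick along y, from 5 to 45 mm above the table; this point lies at tray x = 0, y = -134 mm, 34 mm above the table. 34 mm of room between the grip and the tray's end wall
- driver_mid (a point): middle of the yellow-handled screwdriver, 177 mm long, half-way along and half-way up (12.5 mm). Its length is this frame's y axis: the handle, 24 mm wide and 25 mm high, fills y = -5 to 88 mm, the thin blade y = -80 to -5 mm; the weight lies in the handle, 90 g. None if absent in this run
- marker_red_mid (a point): centre of the red felt marker, 134 mm long, 16 mm wide and high, 16 g, half-way along and half-way up; its length is this frame's y axis; it does not roll. None if this marker is absent in this run
- marker_green_mid (a point): centre of the green felt marker, 134 mm long, 16 mm wide and high, 16 g, half-way along and half-way up; its length is this frame's y axis; it does not roll. None if this marker is absent in this run
- marker_orange_mid (a point): centre of the orange felt marker, 134 mm long, 16 mm wide and high, 16 g, half-way along and half-way up; its length is this frame's y axis; it does not roll. None if this marker is absent in this run
- tape_roll: roll of black electrical tape, 62 mm across, 19 mm high, a bystander; origin at the centre of its underside
- polish_block: brown bar of polishing compound, 35 x 70 x 28 mm, a bystander; origin at the centre of its underside

How it is judged:
By the outcome, as a careful person would: the job done as asked, in the order asked, and still so for the second after the job is handed in, with the robot touching nothing.
Of driver, marker_red, marker_green, marker_orange only 2 to 3 are there at a start; the rules pass over those that are not, and their reading is None.
At some moment in a run one of driver, marker_red, marker_green, marker_orange may be knocked a few centimetres aside while the robot is not near it.
Once in a run the grip may slacken for a moment while it holds something.
It also fails if it takes over 208 s, if anything falls off the work surface, if the arm or the gripper's body presses on something with over 40 N, if the wrist force passes 120 N, or if a joint passes its speed limit or range.

ROBOT

A 6-joint arm with a two-finger parallel gripper is mounted at the origin on a cart in front of the work surface, level with it; the furniture and walls round the work are solid. World frame = base frame: x ahead of the robot, y to its left, z up, the work surface at z = 0. Lengths are in m, angles in degrees, forces in N, time in s.
With the tool pointing down it reaches from about 0.25 to 0.725 m from the base axis. Payload 9.7 kg.
Tool frame: the origin (TCP) lies midway between the tips of the shut fingers; the grasp point (between the pads) lies 19 mm behind it; z points along the fingers, y is the line along which they close (so a half turn about z gives the same grasp; the last joint's range is limited). The gripper opens to 85 mm and grips with 20 to 120 N. Pads are 22 mm wide; open, the fingers measure 114 mm over their backs; the gripper's body (76 mm by 85 mm) begins 54 mm behind the grasp point. The pads swing forward as they close: fully open they stand 13 mm farther back than shut.
Start: joints at [-74.313, 4.979, 10.078, 95.1, 0, 90], TCP at [0.149, -0.53, 0.231] pointing down, gripper open.
Joint ranges: [-179.16, 179.16], [-48.56, 103.87], [-65.8, 70.77], [-126.05, 130.52], [-82.76, 87.17], [-180, 180]. Speed limits (degrees/s): [127.2, 127.2, 147.25, 180, 180, 180].

INTERFACE

Orientations are given as [roll, pitch, yaw] about the fixed x, y, z axes, in that order (R = Rz(yaw) Ry(pitch) Rx(roll)).
In Python, from workcell import bot gives the robot as it stands.
- The arm moves only by the shell command python3 -m crank 'ROWS' [FORCE]. ROWS is JSON, a list of rows, each an object with "gripper": the finger opening in mm, from 0 to 85.4; "travel": the shift along the tool's x, y, z in mm, a list of three; "twist": the turn, a rotation vector about the tool's x, y, z in rad, a list of three. In form: [{"gripper": gripper, "travel": [tx, ty, tz], "twist": [rx, ry, rz]}, ...]. A call has 1 to 12 rows; each row shifts and turns the commanded pose from where the row before left it, along the tool's axes as they then stand; what a row does not reach is not made up. A row lasts 1/8 s, in which the tool goes at most 62.5 mm and 10.7 degrees, less where a joint would pass 70% of its speed; a pose out of reach is approached as far as the arm can. A call is refused whole if a number of a shift passes 62.5 or a number of a turn 0.188, either way. A call with a gripper value outside its range is refused whole. The fingers move at their own pace and stop on an object; FORCE is the grip in N (left out, the last holds). Time passes only in rows, so rows that do not move let the fingers close. It gives the time, the measured TCP pose, the force, the opening and the grip force at its end, in the units of the state.
- bot.get_obs(): the state, without advancing time (a new reading comes with each control period).
- bot.camera(name): name is "scene" or "side" or "wrist"; returns the picture (400x640x3 uint8, red, green, blue); there is no depth.
- bot.calibration(name): a dict with "vfov" (degrees; the focal length in pixels is half the picture's height over the tangent of half this angle, whatever the lens; pixels are square), "cx", "cy" (the principal point, pixels), "camera_from_world" (4x4, takes a point from world to camera coordinates). Camera axes: x right, y down, z forward; pixel columns grow to the right and rows downward; lengths in m; the calibration is good to about 2 mm. A picture is of the moment at which its call begins: read the wrist's pose just before it. calibration takes no time and is no camera call; for the wrist camera it gives the pose at the moment of the call.
- bot.job_done(): hands the job in; it is judged then, once.
The state is a dict: "time": time; "q": joint angles; "qd": joint speeds; "joint_efforts": joint torques, N m; "ee_pos": TCP position; "tcp_rot": TCP orientation; "wrist_force": force on the tool from outside, world axes, zero at the start; "torque": the same for the moment, N m; "opening": finger opening in m; "grasp_force": force on a finger pad.
Only numpy, scipy, OpenCV 4.12 (cv2) and the standard library are available. Lean on these libraries where they do the work, as an engineer would, in place of code of your own. Each camera call takes 0.05 s, during which the arm holds its last target. There are 200 camera calls.

## Working session

There is one attempt and no reset: what is moved stays moved. The work goes in short steps, Python scripts to look and compute and a shell command to move; the robot and the scene stay as the last step left them, time stands still between calls to the robot, and variables do not carry over. Pictures are saved under pics/ and viewed, at most 14 in all, crops included, and the job is handed in when it is done.

```bash
ls; mkdir -p pics; python3 - <<'E'
from workcell import bot
import cv2
o=bot.get_obs(); print(o)
for n in("scene","side"):
    im=bot.camera(n); cv2.imwrite(f"pics/{n}0.png",im[:,:,::-1]); c=bot.calibration(n); print(n,c)
E
```

```text
pics
{'time': 0.0, 'q': array([-7.43131841e+01,  5.01089864e+00,  1.00339108e+01,  9.50988415e+01,
       -7.53394095e-04,  8.99991920e+01]), 'qd': array([ 1.02108079e-02, -5.53078217e-05,  5.79972252e-02,  9.92786562e-02,
        7.75244992e-02, -6.36739017e-02]), 'joint_efforts': array([-1.37317211e-04, -5.20388460e+01,  4.64800501e+01,  1.65235461e-02,
        7.68384643e-05,  2.10414794e-05]), 'ee_pos': array([ 0.14864326, -0.52929659,  0.23058013]), 'tcp_rot': array([-1.79924171e+02,  7.52324123e-04,  1.56876249e+01]), 'wrist_force': array([-0.52264823,  0.00120704,  0.02305715]), 'torque': array([-0.042919  , -0.00505881,  0.03208531]), 'grasp_force': 0.0, 'opening': 0.0857310088561819}
scene {'vfov': 47.35628704149224, 'cx': 315.66239133232597, 'cy': 204.19151940082517, 'camera_from_world': array([[ 0.89309832, -0.44943997, -0.01947038, -0.54339828],
       [-0.22483841, -0.40846013, -0.88465135,  0.20223137],
       [ 0.38964481,  0.79445833, -0.46584642,  0.99199796],
       [ 0.        ,  0.        ,  0.        ,  1.        ]])}
side {'vfov': 53.97939871043155, 'cx': 325.23887268672627, 'cy': 201.37577589266633, 'camera_from_world': array([[-0.93314111, -0.35886691, -0.02149894,  0.56794605],
       [-0.12471623,  0.3792198 , -0.91686324,  0.14197552],
       [ 0.3371847 , -0.85288152, -0.39862211,  0.97088064],
       [ 0.        ,  0.        ,  0.        ,  1.        ]])}
```

View pics/scene0.png

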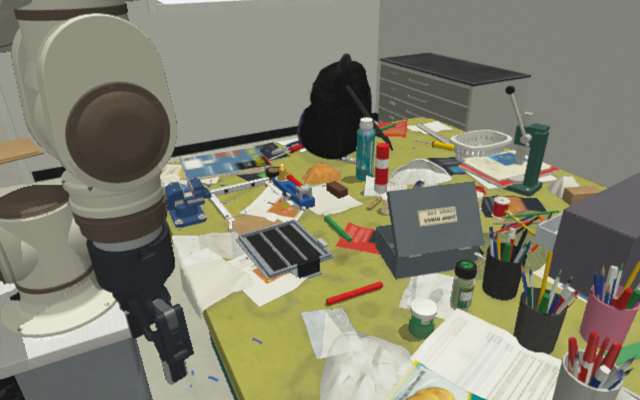

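View pics/side0.png

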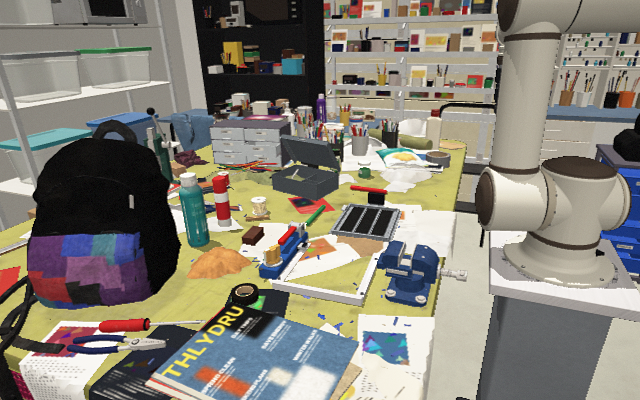

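The scene view shows the tray near (285,248), a red marker at (355,293), a green one at (336,228), and the dock with its blue housing near (250,205). The brown bar is at (337,188). In the side view the tape is at (245,293). I'll enlarge both.

```bash
python3 - <<'E'
import cv2
a=cv2.imread("pics/scene0.png")[160:310,190:400]; cv2.imwrite("pics/scene0c.png",cv2.resize(a,None,fx=3.8,fy=3.8,interpolation=cv2.INTER_CUBIC))
a=cv2.imread("pics/side0.png")[175:315,225:425]; cv2.imwrite("pics/side0c.png",cv2.resize(a,None,fx=4,fy=4,interpolation=cv2.INTER_CUBIC))
E
```

```text
(no output)
```

View pics/scene0c.png

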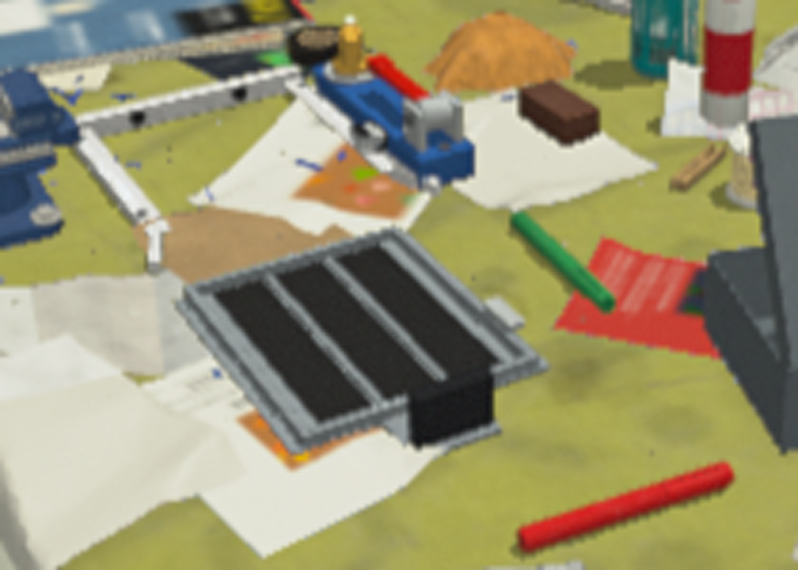

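View pics/side0c.png

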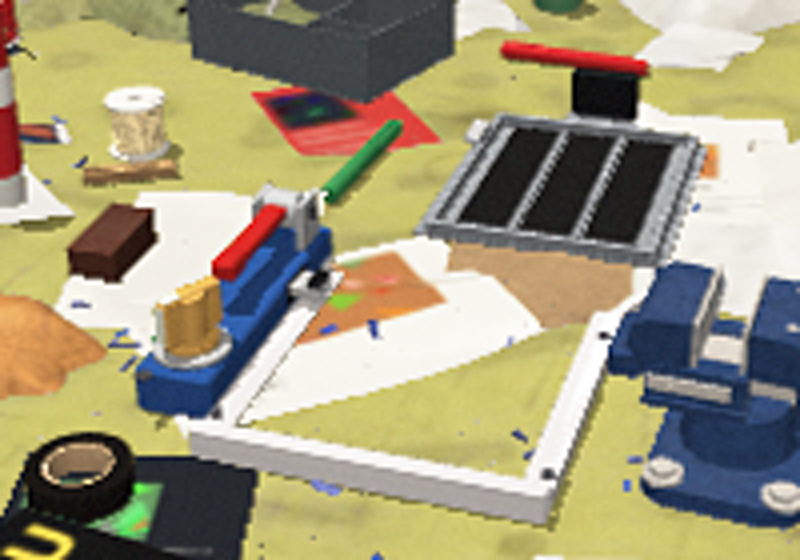

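No screwdriver or orange marker is visible; only the red and green markers are. The white wing end and the lever can be seen in both views. Next I fit the poses.

```bash
cat > h.py <<'E'
import numpy as np, cv2
from workcell import bot
from scipy.optimize import least_squares
def cal(n):
    c=bot.calibration(n); f=200/np.tan(np.radians(c["vfov"]/2)); return f,c["cx"],c["cy"],np.array(c["camera_from_world"])
def proj(c,P):
    f,cx,cy,T=c; p=np.asarray(P)@T[:3,:3].T+T[:3,3]; return np.stack([f*p[...,0]/p[...,2]+cx,f*p[...,1]/p[...,2]+cy],-1)
def ray(c,uv,z):
    f,cx,cy,T=c; R=T[:3,:3]; o=-R.T@T[:3,3]; d=R.T@np.array([(uv[0]-cx)/f,(uv[1]-cy)/f,1]); return o+d*(z-o[2])/d[2]
def place(p,P):
    x,y,a=p; P=np.asarray(P,float); c,s=np.cos(a),np.sin(a)
    return np.stack([x+c*P[...,0]-s*P[...,1],y+s*P[...,0]+c*P[...,1],P[...,2]],-1)
def fit(obs,p0): # obs: (cal, xyz mm, uv)
    def r(p): return np.concatenate([proj(c,place(p,np.array(P)/1000))-np.array(uv) for c,P,uv in obs])
    s=least_squares(r,p0,loss="soft_l1"); return s.x,r(s.x).reshape(-1,2)
E
cat > m0.py <<'E'
from h import *
S,D=cal("scene"),cal("side")
s=lambda u,v:(190+u/3.8,160+v/3.8)
d=lambda u,v:(225+u/4,175+v/4)
dock=[(S,(128,50,70),s(350,20)),(D,(128,50,70),d(190,290)),(D,(128,6,56),d(228,268)),(S,(128,6,60),s(378,62)),
(S,(153,-120,0),s(472,180)),(S,(103,-120,0),s(425,187)),(D,(153,80,0),d(140,400)),(D,(103,80,0),d(210,415)),(D,(128,-95,62),d(290,192))]
tray=[(S,(-90,-100,0),s(300,452)),(S,(90,-100,0),s(548,368)),(S,(-90,100,3),s(178,298)),(S,(90,100,8),s(400,230)),(S,(0,-134,45),s(452,378)),
(D,(-90,100,0),d(662,265)),(D,(90,100,0),d(418,235)),(D,(0,-134,45),d(605,70)),(D,(-90,-100,6),d(708,140))]
for n,o in(("dock",dock),("tray",tray)):
    p,r=fit(o,[.45,0,0]); print(n,np.round(p[:2],4),np.degrees(p[2]).round(2)); print(np.round(r,1).tolist())
    if n=="dock": pd=p
for n,a,b,e,g in(("red",s(522,540),s(730,474),d(505,50),d(645,68)),("green",s(517,222),s(610,300),d(327,195),d(400,128))):
    for c,u,v in((S,a,b),(D,e,g)):
        P,Q=ray(c,u,.008),ray(c,v,.008); print(n,P.round(3),Q.round(3),"mid",((P+Q)/2).round(3),"len",np.linalg.norm(P-Q).round(3),"ang",np.degrees(np.arctan2(*(Q-P)[1::-1])).round(1))
print("tape",ray(D,d(80,465),.019),"bar",ray(D,d(112,235),.028),ray(S,s(560,100),.028))
print("white wing?",place(pd,[.128,.072,.07]))
E
python3 m0.py
```

```text
dock [0.5063 0.224 ] 1.15
[[0.5, 2.1], [-0.0, -1.9], [-0.9, 0.0], [-0.8, -1.0], [1.3, 0.1], [-1.7, 2.4], [-0.6, 0.8], [1.0, 0.9], [-0.1, -0.8]]
tray [ 0.4938 -0.0475] 3.21
[[-1.6, 1.5], [0.7, -0.0], [-1.7, 0.7], [1.2, -1.2], [0.0, -0.1], [0.8, 0.8], [-1.5, -0.2], [-0.5, -0.5], [-0.4, 0.1]]
red [ 0.49  -0.29   0.008] [ 0.622 -0.295  0.008] mid [ 0.556 -0.293  0.008] len 0.133 ang -2.2
red [ 0.617 -0.284  0.008] [ 0.488 -0.281  0.008] mid [ 0.553 -0.283  0.008] len 0.129 ang 178.5
green [0.652 0.023 0.008] [ 0.657 -0.101  0.008] mid [ 0.655 -0.039  0.008] len 0.124 ang -87.6
green [0.654 0.034 0.008] [ 0.646 -0.095  0.008] mid [ 0.65  -0.03   0.008] len 0.129 ang -93.6
tape [0.64219742 0.39268184 0.019     ] bar [0.75189142 0.1723807  0.028     ] [0.75904797 0.15042551 0.028     ]
white wing? [0.63284174 0.29854387 0.07      ]
```

```bash
cat >> h.py <<'E'
from scipy.spatial.transform import Rotation as Ro
def to(xyz,yaw=None,grasp=True):
    """tool-frame shift (mm) and z twist (rad) to bring grasp point (TCP if not grasp) to xyz (m)"""
    o=bot.get_obs(); R=Ro.from_euler("xyz",o["tcp_rot"],degrees=True); p=o["ee_pos"]-(R.apply([0,0,.019]) if grasp else 0)
    out=R.inv().apply(np.array(xyz)-p)*1000
    tw=None
    if yaw is not None: tw=R.inv()*Ro.from_euler("xyz",[180,0,yaw],degrees=True); tw=tw.as_rotvec().round(3)
    print("t",o["time"].round(2),"grasp",p.round(4),"rot",o["tcp_rot"].round(2),"travel",out.round(1),"twist",tw); return out
E
python3 -m crank '[{"gripper":85,"travel":[42,-37,0],"twist":[0,0,0]},{"gripper":85,"travel":[42,-37,0],"twist":[0,0,0]},{"gripper":85,"travel":[42,-37,0],"twist":[0,0,0]},{"gripper":60,"travel":[42,-37,0],"twist":[0,0,0]},{"gripper":60,"travel":[42,-37,0],"twist":[0,0,0]},{"gripper":60,"travel":[42,-37,0],"twist":[0,0,0]},{"gripper":60,"travel":[42,-37,0],"twist":[0,0,0]},{"gripper":60,"travel":[42,-37,0],"twist":[0,0,0]},{"gripper":60,"travel":[42,-37,0],"twist":[0,0,0]},{"gripper":50,"travel":[42,-37,0],"twist":[0,0,0]},{"gripper":50,"travel":[42,-37,0],"twist":[0,0,0]},{"gripper":50,"travel":[42,-37,0],"twist":[0,0,0]}]' 30
python3 -c "
from h import *
to([.634,.19,.21],91.2)"
```

```text
time: 1.6
ee_pos: [0.5145, 0.0361, 0.231]
tcp_rot: [180.0, 0.0, 15.7]
wrist_force: [0.9, -0.6, -0.3]
opening: 0.0497
grasp_force: 0.0Traceback (most recent call last):
  File "<string>", line 3, in <module>
    to([.634,.19,.21],91.2)
    ~~^^^^^^^^^^^^^^^^^^^^^
  File "h.py", line 23, in to
    print("t",o["time"].round(2),"grasp",p.round(4),"rot",o["tcp_rot"].round(2),"travel",out.round(1),"twist",tw); return out
              ^^^^^^^^^^^^^^^
AttributeError: 'float' object has no attribute 'round'
```

```bash
sed -i 's/o\["time"\].round(2)/o["time"]/' h.py
python3 -m crank '[{"gripper":50,"travel":[39,-29,0],"twist":[0,0,0]},{"gripper":50,"travel":[39,-29,0],"twist":[0,0,0]},{"gripper":50,"travel":[39,-29,0],"twist":[0,0,0]},{"gripper":50,"travel":[39,-29,0],"twist":[0,0,0]},{"gripper":50,"travel":[0,0,0],"twist":[0,0,-0.165]},{"gripper":50,"travel":[0,0,0],"twist":[0,0,-0.165]},{"gripper":50,"travel":[0,0,0],"twist":[0,0,-0.165]},{"gripper":50,"travel":[0,0,0],"twist":[0,0,-0.165]},{"gripper":50,"travel":[0,0,0],"twist":[0,0,-0.165]},{"gripper":50,"travel":[0,0,0],"twist":[0,0,-0.165]},{"gripper":50,"travel":[0,0,0],"twist":[0,0,-0.165]},{"gripper":50,"travel":[0,0,0],"twist":[0,0,-0.165]}]'
cat > snap.py <<'E'
import sys,pickle
from h import *
n,f=sys.argv[1:3]; c=cal(n); im=bot.camera(n)[:,:,::-1]
pickle.dump(c,open(f"pics/{f}.pkl","wb")); cv2.imwrite(f"pics/{f}.png",im)
if len(sys.argv)>3:
    x,y,w,h,k=map(float,sys.argv[3:]); x,y,w,h=map(int,(x,y,w,h)); im=cv2.resize(im[y:y+h,x:x+w],None,fx=k,fy=k,interpolation=cv2.INTER_CUBIC); cv2.imwrite(f"pics/{f}c.png",im)
to([0,0,0])
E
python3 snap.py wrist w1
```

```text
time: 3.1
ee_pos: [0.6338, 0.1838, 0.2307]
tcp_rot: [-179.9, -0.2, 92.1]
wrist_force: [1.2, -0.1, -0.1]
opening: 0.0502
grasp_force: 0.0
t 3.15 grasp [0.6339 0.1838 0.2497] rot [-1.799e+02 -1.700e-01  9.254e+01] travel [-156.3 -640.9  250.4] twist None
```

View pics/w1.png

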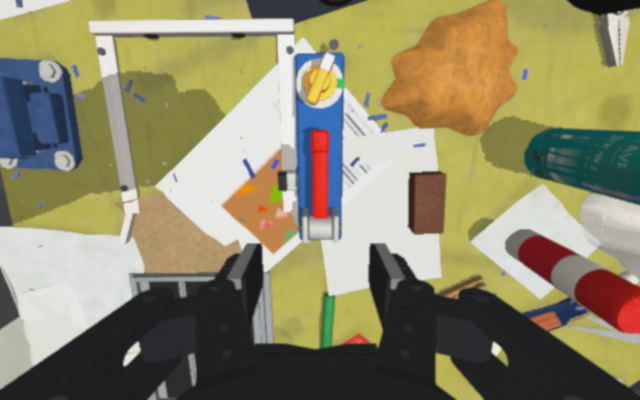

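The view shows the housing's top corners at about (296,54), (343,54), (300,240) and (341,240). The lever's end is at (320,130). The nut is at (320,80), with its white end at (328,57) and the green mark at (341,83).

```bash
python3 - <<'E'
from h import *; import pickle
W=pickle.load(open("pics/w1.pkl","rb"))
o=[(W,(153,80,30),(343,54)),(W,(103,80,30),(296,54)),(W,(103,-120,30),(300,240)),(W,(153,-120,30),(341,240)),(W,(128,6,63),(320,130)),(W,(128,50,70),(320,80)),(W,(92.5,100,12),(279,36))]
p,r=fit(o,[.5,.22,0]); print(p,np.degrees(p[2])); print(r.round(1).tolist())
a=np.array([ray(W,(328,57),.07),ray(W,(312,103),.07)]);d=a[0]-a[1];print("nut",np.pi/2-np.arctan2(d[1],d[0])+p[2],"len",np.linalg.norm(d))
P=lambda q:proj(W,place(p,np.array(q)/1000)).round(0)
print("left rail",P((-92.5,100,12)),P((-92.5,-90,12)),"housing bottom",P((103,-120,0)))
for q in((128,-9,56),(128,-95,52),(128,50,69)): print(q,place(p,np.array(q)/1000))
to(place(p,np.array((128,-9,56))/1000),90+np.degrees(p[2]))
E
```

```text
[0.50750145 0.2244799  0.05663017] 3.244669653040322
[[0.6, -1.9], [-2.9, -0.9], [-0.6, 1.9], [1.8, 1.2], [-0.2, 0.5], [-0.8, 0.3], [4.4, -0.4]]
nut 0.37005032902322116 len 0.04104631042996929
left rail [104.  39.] [135. 215.] housing bottom [301. 233.]
(128, -9, 56) [0.63580566 0.22273911 0.056     ]
(128, -95, 52) [0.64067325 0.13687698 0.052     ]
(128, 50, 69) [0.63246627 0.28164453 0.069     ]
t 3.15 grasp [0.6339 0.1838 0.2497] rot [-1.799e+02 -1.700e-01  9.254e+01] travel [ 38.2   4.  193.8] twist [-0.002 -0.003 -0.012]
```

```bash
python3 -m crank '[{"gripper":50,"travel":[38,3,40],"twist":[0,0,-0.005]},{"gripper":50,"travel":[0,0,40],"twist":[0,0,0]},{"gripper":50,"travel":[0,0,40],"twist":[0,0,0]},{"gripper":50,"travel":[0,0,40],"twist":[0,0,0]},{"gripper":50,"travel":[0,0,34],"twist":[0,0,0]},{"gripper":50,"travel":[0,0,0],"twist":[0,0,0]},{"gripper":10,"travel":[0,0,0],"twist":[0,0,0]},{"gripper":10,"travel":[0,0,0],"twist":[0,0,0]},{"gripper":10,"travel":[0,0,0],"twist":[0,0,0]},{"gripper":10,"travel":[0,0,0],"twist":[0,0,0]}]' 30
python3 -c "
from h import *
to([.636,.222,.056],92.7); R=.0861
for a in np.linspace(0,1.68,13):
  b=a+.0465; print(round(a,2),(86.1*np.array([np.cos(b)-np.cos(.0465),np.sin(b)-np.sin(.0465)])).round(1))"
```

```text
time: 4.4
ee_pos: [0.6363, 0.2229, 0.0389]
tcp_rot: [179.9, -0.2, 92.1]
wrist_force: [-1.0, 0.9, 7.1]
opening: 0.0174
grasp_force: 34.0
t 4.4 grasp [0.6363 0.2229 0.0579] rot [179.92  -0.23  92.07] travel [-0.9 -0.3  1.9] twist [ 0.001 -0.004 -0.011]
0.0 [0. 0.]
0.14 [-1.4 12. ]
0.28 [-4.5 23.6]
0.42 [-9.1 34.7]
0.56 [-15.3  45.1]
0.7 [-22.8  54.5]
0.84 [-31.6  62.7]
0.98 [-41.4  69.7]
1.12 [-52.1  75.2]
1.26 [-63.5  79.1]
1.4 [-75.3  81.4]
1.54 [-87.4  82.1]
1.68 [-99.4  81.1]
```

```bash
python3 -m crank '[{"gripper":10,"travel":[-1.4,0,-12],"twist":[0,0,0]},{"gripper":10,"travel":[-3.1,0,-11.6],"twist":[0,0,0]},{"gripper":10,"travel":[-4.6,0,-11.1],"twist":[0,0,0]},{"gripper":10,"travel":[-6.2,0,-10.4],"twist":[0,0,0]},{"gripper":10,"travel":[-7.5,0,-9.4],"twist":[0,0,0]},{"gripper":10,"travel":[-8.8,0,-8.2],"twist":[0,0,0]},{"gripper":10,"travel":[-9.8,0,-7],"twist":[0,0,0]},{"gripper":10,"travel":[-10.7,0,-5.5],"twist":[0,0,0]},{"gripper":10,"travel":[-11.4,0,-3.9],"twist":[0,0,0]},{"gripper":10,"travel":[-11.8,0,-2.3],"twist":[0,0,0]},{"gripper":10,"travel":[-12.1,0,-0.7],"twist":[0,0,0]},{"gripper":10,"travel":[-12,0,1],"twist":[0,0,0]}]'
python3 -m crank '[{"gripper":10,"travel":[-1,0,0],"twist":[0,0,0]},{"gripper":10,"travel":[0,0,0],"twist":[0,0,0]}]'; python3 -c "
from h import *
to([.641,.13,.138],92.7)"
```

```text
time: 5.9
ee_pos: [0.6404, 0.1238, 0.1195]
tcp_rot: [179.9, -0.3, 92.1]
wrist_force: [3.8, 6.2, 1.9]
opening: 0.0168
grasp_force: 29.2
time: 6.15
ee_pos: [0.6403, 0.1222, 0.1192]
tcp_rot: [179.9, -0.2, 92.0]
wrist_force: [4.9, 1.1, 3.5]
opening: 0.0171
grasp_force: 29.4
t 6.15 grasp [0.6403 0.1221 0.1382] rot [179.88  -0.22  92.04] travel [7.9 1.  0.2] twist [ 0.002 -0.004 -0.011]
```

```bash
python3 -m crank '[{"gripper":50,"travel":[0,0,0],"twist":[0,0,0]},{"gripper":50,"travel":[0,0,0],"twist":[0,0,0]},{"gripper":50,"travel":[0,0,-40],"twist":[0,0,0]},{"gripper":50,"travel":[0,0,-50],"twist":[0,0,0]},{"gripper":60,"travel":[-46,-11,-20],"twist":[0,0,0]},{"gripper":60,"travel":[-46,-11,0],"twist":[0,0,0]},{"gripper":60,"travel":[-46,-11,0],"twist":[0,0,0]},{"gripper":60,"travel":[-46,-11,0],"twist":[0,0,0]},{"gripper":60,"travel":[-46,-11,0],"twist":[0,0,0]},{"gripper":60,"travel":[-46,-11,0],"twist":[0,0,0]},{"gripper":60,"travel":[-46,-11,0],"twist":[0,0,0]},{"gripper":60,"travel":[-46,-11,0],"twist":[0,0,0]}]'
python3 -m crank '[{"gripper":60,"travel":[0,0,0],"twist":[0,0,-0.01]},{"gripper":60,"travel":[0,0,0],"twist":[0,0,0]}]'
python3 snap.py wrist w2
```

```text
time: 7.65
ee_pos: [0.5639, -0.2507, 0.2268]
tcp_rot: [-179.9, -0.2, 92.1]
wrist_force: [0.6, -0.3, 0.8]
opening: 0.0598
grasp_force: 0.0
time: 7.9
ee_pos: [0.5645, -0.2491, 0.2268]
tcp_rot: [-179.9, -0.2, 92.6]
wrist_force: [0.0, 0.9, 0.3]
opening: 0.06
grasp_force: 0.0
t 7.95 grasp [ 0.5648 -0.2487  0.246 ] rot [-179.93   -0.2    92.66] travel [ 273.8 -552.3  247.6] twist None
```

View pics/w2.png

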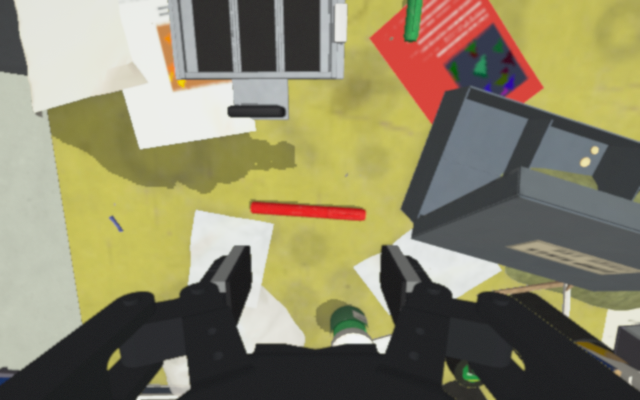

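The view shows the red marker's ends at (251,207) and (365,214), and the tray foot's near corners at (173,79) and (343,77). The grip's top runs from (229,112) to (284,111), and the green marker's tip is at (412,38). No other tools are in view.

```bash
python3 - <<'E'
from h import *; import pickle
W=pickle.load(open("pics/w2.pkl","rb"))
P,Q=ray(W,(251,208),.01),ray(W,(365,215),.01);print("red",P,Q,(P+Q)/2,np.linalg.norm(P-Q),np.degrees(np.arctan2(Q[1]-P[1],Q[0]-P[0])))
o=[(W,(-90,-100,3),(173,79)),(W,(90,-100,3),(343,77)),(W,(-28,-134,45),(229,109)),(W,(28,-134,45),(284,108)),(W,(-23,-100,8),(236,72)),(W,(23,-100,8),(283,72))]
p,r=fit(o,[.49,-.05,0]);print(p,np.degrees(p[2]),r.round(1).tolist())
m=(P+Q)/2; m[2]=.022
to(m,np.degrees(np.arctan2(Q[1]-P[1],Q[0]-P[0])))
print(ray(W,(412,38),.008))
E
```

```text
red [ 0.48986112 -0.28914824  0.01      ] [ 0.62393507 -0.29129998  0.01      ] [ 0.5568981  -0.29022411  0.01      ] 0.13409121599562723 -0.9194548241203151
[ 0.49202649 -0.04380382  0.06730536] 3.856312798748354 [[3.5, -0.8], [0.7, -2.3], [-2.7, -0.1], [-0.4, -0.3], [1.5, 4.3], [-2.2, 3.4]]
t 7.95 grasp [ 0.5648 -0.2487  0.246 ] rot [-179.93   -0.2    92.66] travel [-41.9  -9.5 223.8] twist [-0.004 -0.002  1.633]
[ 0.65598465 -0.0996075   0.008     ]
```

```bash
python3 -m crank '[{"gripper":60,"travel":[-42,-9.5,0],"twist":[0,0,0]},{"gripper":60,"travel":[0,0,0],"twist":[0,0,0.1815]},{"gripper":60,"travel":[0,0,0],"twist":[0,0,0.1815]},{"gripper":60,"travel":[0,0,0],"twist":[0,0,0.1815]},{"gripper":50,"travel":[0,0,0],"twist":[0,0,0.1815]},{"gripper":50,"travel":[0,0,0],"twist":[0,0,0.1815]},{"gripper":50,"travel":[0,0,0],"twist":[0,0,0.1815]},{"gripper":45,"travel":[0,0,0],"twist":[0,0,0.1815]},{"gripper":45,"travel":[0,0,0],"twist":[0,0,0.1815]},{"gripper":45,"travel":[0,0,0],"twist":[0,0,0.1815]},{"gripper":40,"travel":[0,0,0],"twist":[0,0,0]}]'
python3 - <<'E'
from h import *
f,a,b,T=cal("wrist"); c=-T[:3,:3].T@T[:3,3]; o=bot.get_obs(); R=Ro.from_euler("xyz",o["tcp_rot"],degrees=True)
print("cam in tool",R.inv().apply(c-o["ee_pos"]))
to([.5569,-.2902,.022],-.9)
E
```

```text
time: 9.32
ee_pos: [0.5576, -0.2905, 0.227]
tcp_rot: [-179.8, 0.1, -0.8]
wrist_force: [-0.5, 0.1, 0.6]
opening: 0.0401
grasp_force: 0.0
cam in tool [ 0.06517527  0.00018922 -0.1434657 ]
t 9.325 grasp [ 0.5576 -0.2906  0.246 ] rot [-1.7982e+02  6.0000e-02 -7.9000e-01] travel [ -0.5   0.4 224. ] twist [-0.003  0.001  0.002]
```

```bash
python3 -m crank '[{"gripper":40,"travel":[0,0,50],"twist":[0,0,0]},{"gripper":40,"travel":[0,0,50],"twist":[0,0,0]},{"gripper":40,"travel":[0,0,50],"twist":[0,0,0]},{"gripper":36,"travel":[0,0,45],"twist":[0,0,0]},{"gripper":36,"travel":[0,0,20],"twist":[0,0,0]},{"gripper":36,"travel":[0,0,8],"twist":[0,0,0]},{"gripper":36,"travel":[0,0,0],"twist":[0,0,0]},{"gripper":8,"travel":[0,0,0],"twist":[0,0,0]},{"gripper":8,"travel":[0,0,0],"twist":[0,0,0]},{"gripper":8,"travel":[0,0,0],"twist":[0,0,0]},{"gripper":8,"travel":[0,0,0],"twist":[0,0,0]},{"gripper":8,"travel":[0,0,-4],"twist":[0,0,0]}]' 40
python3 -m crank '[{"gripper":8,"travel":[0,0,-30],"twist":[0,0,0]},{"gripper":8,"travel":[0,0,-30],"twist":[0,0,0]},{"gripper":8,"travel":[0,0,-20],"twist":[0,0,0]}]'
python3 -c "
from h import *
to(place([.492,-.0445,.067],[0,0,.12]),93.5)"
```

```text
time: 10.82
ee_pos: [0.5571, -0.2911, 0.0087]
tcp_rot: [-179.8, 0.0, -0.9]
wrist_force: [-0.2, -0.1, -0.7]
opening: 0.014
grasp_force: 39.0
time: 11.2
ee_pos: [0.5574, -0.2914, 0.09]
tcp_rot: [-179.9, -0.0, -0.9]
wrist_force: [-0.1, -0.6, -0.4]
opening: 0.0141
grasp_force: 44.9
t 11.2 grasp [ 0.5574 -0.2915  0.109 ] rot [-1.7986e+02 -3.0000e-02 -9.5000e-01] travel [ -69.4 -245.9  -10.5] twist [-1.000e-03 -2.000e-03 -1.648e+00]
```

```bash
python3 -m crank '[{"gripper":8,"travel":[-14,-49,0],"twist":[0,0,0]},{"gripper":8,"travel":[-14,-49,0],"twist":[0,0,0]},{"gripper":8,"travel":[-14,-49,0],"twist":[0,0,0]},{"gripper":8,"travel":[-14,-49,0],"twist":[0,0,0]},{"gripper":8,"travel":[-14,-49,0],"twist":[0,0,0]},{"gripper":8,"travel":[0,0,0],"twist":[0,0,-0.183]},{"gripper":8,"travel":[0,0,0],"twist":[0,0,-0.183]},{"gripper":8,"travel":[0,0,0],"twist":[0,0,-0.183]},{"gripper":8,"travel":[0,0,0],"twist":[0,0,-0.183]},{"gripper":8,"travel":[0,0,0],"twist":[0,0,-0.183]},{"gripper":8,"travel":[0,0,0],"twist":[0,0,-0.183]},{"gripper":8,"travel":[0,0,0],"twist":[0,0,-0.183]}]'
python3 -m crank '[{"gripper":8,"travel":[0,0,0],"twist":[0,0,-0.183]},{"gripper":8,"travel":[0,0,0],"twist":[0,0,-0.183]},{"gripper":8,"travel":[0,0,0],"twist":[0,0,0]}]'
python3 snap.py wrist w3
```

```text
time: 12.7
ee_pos: [0.4911, -0.0451, 0.0892]
tcp_rot: [-179.9, -0.2, 72.8]
wrist_force: [0.1, 0.4, -0.7]
opening: 0.0138
grasp_force: 45.0
time: 13.08
ee_pos: [0.4911, -0.0452, 0.0892]
tcp_rot: [-180.0, -0.2, 93.3]
wrist_force: [-0.0, -0.1, -0.0]
opening: 0.014
grasp_force: 45.0
t 13.125 grasp [ 0.4911 -0.0452  0.1081] rot [-179.97   -0.18   93.18] travel [  72.1 -487.8  108.5] twist None
```

View pics/w3.png

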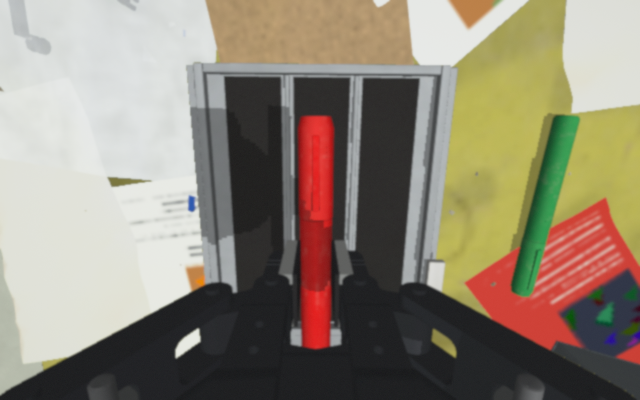

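The red marker hangs over the tray's middle lane, lined up with it. The green marker runs from (567,116) to (523,294).

```bash
python3 -m crank '[{"gripper":8,"travel":[0,0,30],"twist":[0,0,0]},{"gripper":8,"travel":[0,0,30],"twist":[0,0,0]},{"gripper":8,"travel":[0,0,12],"twist":[0,0,0]},{"gripper":8,"travel":[0,0,6],"twist":[0,0,0]},{"gripper":8,"travel":[0,0,0],"twist":[0,0,0]},{"gripper":26,"travel":[0,0,0],"twist":[0,0,0]},{"gripper":26,"travel":[0,0,0],"twist":[0,0,0]},{"gripper":26,"travel":[0,0,0],"twist":[0,0,0]},{"gripper":26,"travel":[0,0,-20],"twist":[0,0,0]},{"gripper":30,"travel":[0,0,-50],"twist":[0,0,0]},{"gripper":40,"travel":[0,0,-30],"twist":[0,0,0]},{"gripper":40,"travel":[0,0,0],"twist":[0,0,0]}]'
python3 - <<'E'
from h import *; import pickle
W=pickle.load(open("pics/w3.pkl","rb"))
P,Q=ray(W,(566,118),.012),ray(W,(522,290),.006);d=P-Q;a=np.degrees(np.arctan2(d[1],d[0]));print("green",P,Q,(P+Q)/2,np.linalg.norm(P-Q),a)
m=(P+Q)/2; to([m[0],m[1],.022],a)
E
```

```text
time: 14.62
ee_pos: [0.4925, -0.0453, 0.1134]
tcp_rot: [179.8, -0.1, 93.4]
wrist_force: [-0.6, 1.2, -1.4]
opening: 0.0395
grasp_force: 0.0
green [0.65319657 0.03007096 0.012     ] [ 0.65746455 -0.101352    0.006     ] [ 0.65533056 -0.03564052  0.009     ] 0.13162907048236666 91.86003431233985
t 14.625 grasp [ 0.4924 -0.0454  0.1324] rot [ 1.798e+02 -1.400e-01  9.341e+01] travel [ -0.2 162.8 110.9] twist [ 0.004 -0.003  0.027]
```

```bash
python3 -m crank '[{"gripper":40,"travel":[4,41,0],"twist":[0,0,0.027]},{"gripper":40,"travel":[4,41,0],"twist":[0,0,0]},{"gripper":36,"travel":[4,41,0],"twist":[0,0,0]},{"gripper":36,"travel":[4,40,0],"twist":[0,0,0]},{"gripper":36,"travel":[0,0,0],"twist":[0,0,0]},{"gripper":36,"travel":[0,0,0],"twist":[0,0,0]}]'
python3 snap.py wrist w4; python3 -c "
from h import *
to([.6548,-.0206,.022],91.9)"
```

```text
time: 15.38
ee_pos: [0.6526, -0.0228, 0.1094]
tcp_rot: [-179.8, -0.2, 91.9]
wrist_force: [0.2, -0.7, 0.2]
opening: 0.0359
grasp_force: 0.0
t 15.425 grasp [ 0.6525 -0.0229  0.1291] rot [-179.87   -0.19   91.86] travel [  43.7 -651.1  130.6] twist None
t 15.425 grasp [ 0.6525 -0.0229  0.1291] rot [-179.87   -0.19   91.86] travel [  1.9   2.6 107.1] twist [-0.002 -0.003 -0.001]
```

View pics/w4.png

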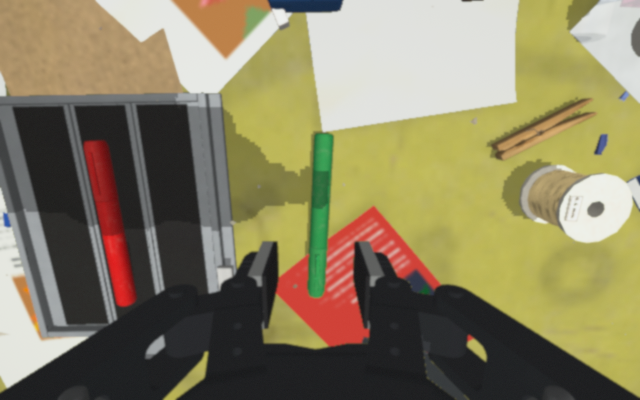

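The red marker lies in the middle lane. The green one spans (323,133) to (316,297), and the way down to it is clear.

```bash
python3 - <<'E'
from h import *; import pickle
W=pickle.load(open("pics/w4.pkl","rb"))
P,Q=ray(W,(323,134),.012),ray(W,(316,296),.006);d=P-Q;a=np.degrees(np.arctan2(d[1],d[0]));print("green",P,Q,(P+Q)/2,np.linalg.norm(d[:2]),a)
m=(P+Q)/2; to([m[0],m[1]+.015,.022],a)
E
```

```text
green [0.65528371 0.03125466 0.012     ] [ 0.65491975 -0.10645675  0.006     ] [ 0.65510173 -0.03760104  0.009     ] 0.13771189140265283 89.84857244578744
t 15.425 grasp [ 0.6525 -0.0229  0.1291] rot [-179.87   -0.19   91.86] travel [-1.00e-01  2.80e+00  1.07e+02] twist [-0.002 -0.003  0.035]
```

```bash
python3 -m crank '[{"gripper":36,"travel":[0,3,50],"twist":[0,0,0.025]},{"gripper":36,"travel":[0,0,40],"twist":[0,0,0]},{"gripper":36,"travel":[0,0,13],"twist":[0,0,0]},{"gripper":36,"travel":[0,0,4],"twist":[0,0,0]},{"gripper":36,"travel":[0,0,0],"twist":[0,0,0]},{"gripper":8,"travel":[0,0,0],"twist":[0,0,0]},{"gripper":8,"travel":[0,0,0],"twist":[0,0,0]},{"gripper":8,"travel":[0,0,0],"twist":[0,0,0]},{"gripper":8,"travel":[0,0,0],"twist":[0,0,0]},{"gripper":8,"travel":[0,0,-30],"twist":[0,0,0]},{"gripper":8,"travel":[0,0,-40],"twist":[0,0,0]},{"gripper":8,"travel":[0,0,-20],"twist":[0,0,0]}]' 40
python3 -c "
from h import *
to(place([.4925,-.0453,.063],[.046,.015,.11]),93.6)
to(place([.4925,-.0453,.063],[-.046,.015,.11]),93.6)"
```

```text
time: 16.92
ee_pos: [0.6573, -0.0227, 0.0968]
tcp_rot: [179.9, -0.2, 90.4]
wrist_force: [-0.2, 0.5, 0.4]
opening: 0.0139
grasp_force: 40.0
t 16.925 grasp [ 0.6572 -0.0227  0.1158] rot [ 1.7986e+02 -1.7000e-01  9.0440e+01] travel [  -3.8 -119.8    5.5] twist [ 0.003 -0.003 -0.055]
t 16.925 grasp [ 0.6572 -0.0227  0.1158] rot [ 1.7986e+02 -1.7000e-01  9.0440e+01] travel [  -8.9 -211.7    5.3] twist [ 0.003 -0.003 -0.055]
```

```bash
python3 -m crank '[{"gripper":8,"travel":[-1,-40,0],"twist":[0,0,-0.055]},{"gripper":8,"travel":[-1,-40,0],"twist":[0,0,0]},{"gripper":8,"travel":[-2,-40,0],"twist":[0,0,0]},{"gripper":8,"travel":[0,0,0],"twist":[0,0,0]},{"gripper":8,"travel":[0,0,0],"twist":[0,0,0]}]'
python3 snap.py wrist w5; python3 -c "
from h import *
to(place([.4925,-.0453,.063],[.046,.015,.03]),93.6)"
```

```text
time: 17.55
ee_pos: [0.5374, -0.0319, 0.0946]
tcp_rot: [179.9, -0.2, 93.6]
wrist_force: [0.0, -0.3, -0.1]
opening: 0.0142
grasp_force: 40.0
t 17.6 grasp [ 0.5376 -0.032   0.1133] rot [179.97  -0.18  93.59] travel [  65.2 -534.6  113.2] twist None
t 17.6 grasp [ 0.5376 -0.032   0.1133] rot [179.97  -0.18  93.59] travel [ 4.3  0.1 83.3] twist [ 0.001 -0.003 -0.   ]
```

View pics/w5.png

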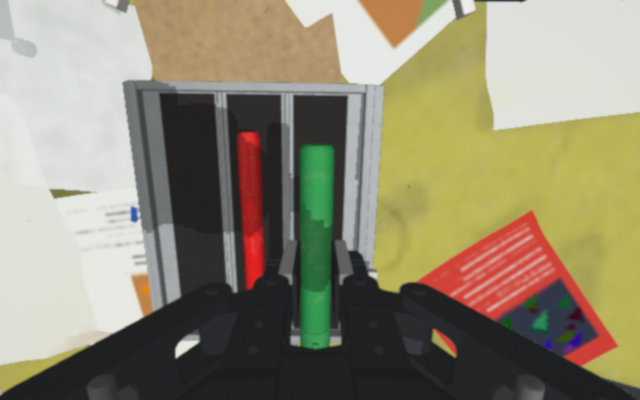

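```bash
python3 -m crank '[{"gripper":8,"travel":[4,0,30],"twist":[0,0,0]},{"gripper":8,"travel":[0,0,30],"twist":[0,0,0]},{"gripper":8,"travel":[0,0,15],"twist":[0,0,0]},{"gripper":8,"travel":[0,0,8],"twist":[0,0,0]},{"gripper":8,"travel":[0,0,0],"twist":[0,0,0]},{"gripper":25,"travel":[0,0,0],"twist":[0,0,0]},{"gripper":25,"travel":[0,0,0],"twist":[0,0,0]},{"gripper":25,"travel":[0,0,0],"twist":[0,0,0]},{"gripper":25,"travel":[0,0,-20],"twist":[0,0,0]},{"gripper":30,"travel":[0,0,-60],"twist":[0,0,0]},{"gripper":30,"travel":[0,0,-60],"twist":[0,0,0]},{"gripper":30,"travel":[-37,-11.5,0],"twist":[0,0,0]}]'
python3 -m crank '[{"gripper":30,"travel":[-37,-11.5,0],"twist":[0,0,0]},{"gripper":30,"travel":[-37,-11.5,0],"twist":[0,0,0]},{"gripper":30,"travel":[-37,-11.5,0],"twist":[0,0,0]},{"gripper":30,"travel":[0,0,0],"twist":[0,0,0.175]},{"gripper":30,"travel":[0,0,0],"twist":[0,0,0.175]},{"gripper":30,"travel":[0,0,0],"twist":[0,0,0.175]},{"gripper":30,"travel":[0,0,0],"twist":[0,0,0.175]},{"gripper":30,"travel":[0,0,0],"twist":[0,0,0.175]},{"gripper":30,"travel":[0,0,0],"twist":[0,0,0.175]},{"gripper":30,"travel":[0,0,0],"twist":[0,0,0.175]},{"gripper":30,"travel":[0,0,0],"twist":[0,0,0.175]},{"gripper":30,"travel":[0,0,0],"twist":[0,0,0.175]}]'
python3 -m crank '[{"gripper":32,"travel":[0,0,0],"twist":[0,0,0]}]'
python3 snap.py wrist w6;python3 snap.py scene s6 190 120 220 190 3.4; python3 -c "
from h import *
to(place([.4925,-.0455,.0615],[0,-.134,.034]),3.5)"
```

```text
time: 19.1
ee_pos: [0.5298, -0.0651, 0.1562]
tcp_rot: [179.6, -0.1, 93.8]
wrist_force: [0.7, -0.0, -1.3]
opening: 0.0299
grasp_force: 0.0
time: 20.6
ee_pos: [0.4998, -0.1787, 0.1505]
tcp_rot: [-179.8, 0.0, 3.0]
wrist_force: [-0.6, 0.2, -0.8]
opening: 0.03
grasp_force: 0.0
time: 20.72
ee_pos: [0.4998, -0.1788, 0.1505]
tcp_rot: [-179.8, 0.0, 3.4]
wrist_force: [-0.1, -0.8, -0.2]
opening: 0.0322
grasp_force: 0.0
t 20.775 grasp [ 0.4999 -0.1788  0.1695] rot [-1.7982e+02  3.0000e-02  3.5700e+00] travel [-487.7 -209.   170.4] twist None
t 20.825 grasp [ 0.4998 -0.1788  0.1694] rot [-1.7982e+02  4.0000e-02  3.5800e+00] travel [-487.6 -209.1  170.4] twist None
t 20.825 grasp [ 0.4998 -0.1788  0.1694] rot [-1.7982e+02  4.0000e-02  3.5800e+00] travel [  1.    1.  135.4] twist [-0.003  0.001  0.001]
```

View pics/w6.png

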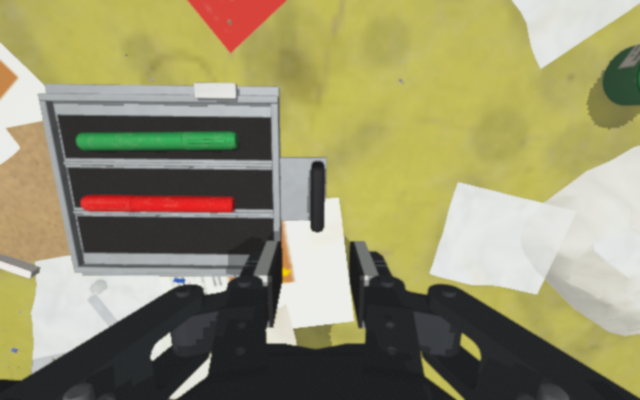

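View pics/s6c.png

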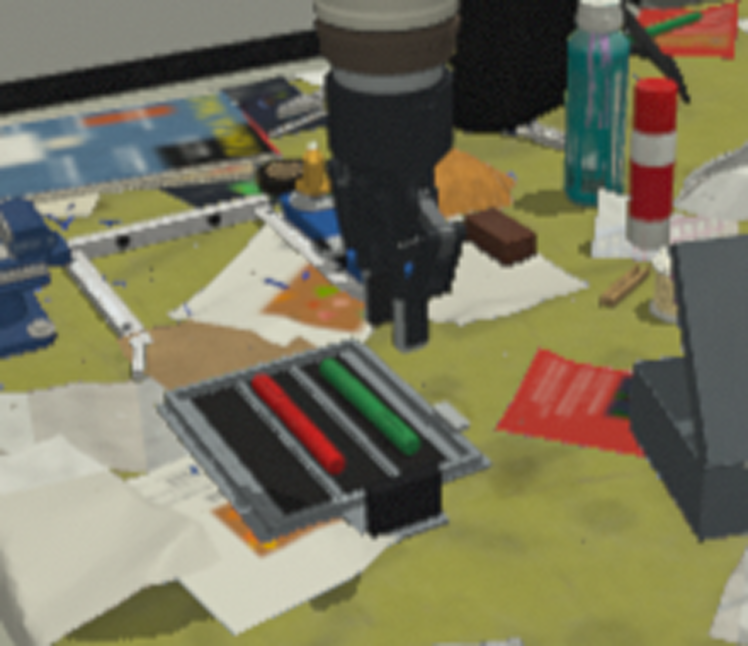

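Both markers lie flat in their lanes, red in the middle and green on the +x side. The grip's top runs from (320,165) to (317,230), and the tray foot's corners are near (40,98), (279,88) and (78,275).

```bash
python3 - <<'E'
from h import *; import pickle
W=pickle.load(open("pics/w6.pkl","rb")); S=pickle.load(open("pics/s6.pkl","rb")); s=lambda u,v:(190+u/3.4,120+v/3.4)
o=[(W,(28,-134,45),(317,163)),(W,(-28,-134,45),(316,231)),(W,(90,100,3),(40,97)),(W,(90,-100,3),(280,88)),(W,(-90,100,3),(78,275)),
(W,(-23,100,8),(66,213)),(W,(23,100,8),(60,164)),(W,(-23,-94,8),(272,214)),(W,(23,-94,8),(272,162)),
(S,(-90,-100,0),s(268,535)),(S,(90,-100,0),s(490,463)),(S,(-90,100,3),s(160,402)),(S,(0,-134,45),s(403,478))]
for q in(o,o[:9]):
    p,r=fit(q,[.49,-.05,0]);print(p,np.degrees(p[2]),r.round(1).tolist())
    g=place(p,np.array((0,-.134,.034)));print(g); to(g,np.degrees(p[2]))
for v,z in((141,.013),(203,.013)): 
    m=ray(W,(160,v),z); c,s_=np.cos(p[2]),np.sin(p[2]); print("marker tray x",c*(m[0]-p[0])+s_*(m[1]-p[1]))
E
```

```text
[ 0.49321468 -0.04554349  0.06258224] 3.5856983366272086 [[-0.8, 0.9], [0.3, 0.6], [3.5, -11.9], [-3.5, -3.2], [5.6, 0.3], [0.1, -0.1], [-4.4, -0.2], [1.4, -1.2], [-0.4, 1.7], [-1.7, 2.8], [0.3, 0.1], [-2.5, 0.8], [0.1, -1.7]]
[ 0.50159523 -0.17928117  0.034     ]
t 20.825 grasp [ 0.4998 -0.1788  0.1694] rot [-1.7982e+02  4.0000e-02  3.5800e+00] travel [  1.8   1.  135.4] twist [-0.003  0.001 -0.   ]
[ 0.4930864  -0.04553302  0.06274357] 3.5949417217677135 [[-0.8, 1.1], [0.2, 0.7], [3.5, -11.7], [-3.5, -3.1], [5.6, 0.4], [0.2, 0.0], [-4.3, 0.0], [1.4, -1.1], [-0.4, 1.8]]
[ 0.50148853 -0.17926935  0.034     ]
t 20.825 grasp [ 0.4998 -0.1788  0.1694] rot [-1.7982e+02  4.0000e-02  3.5800e+00] travel [  1.7   1.  135.4] twist [-0.003  0.001 -0.   ]
marker tray x 0.04357203591996336
marker tray x -0.01197886674056737
```

```bash
python3 - <<'E'
from h import *; import pickle
W=pickle.load(open("pics/w1.pkl","rb")); im=cv2.imread("pics/w1.png"); b=cv2.GaussianBlur(im[:,:,0].astype(float),(3,3),0) # blue: table is yellow
def rows(c,lo,hi,sgn): g=np.diff(b[lo:hi,c])*sgn; return lo+np.argmax(g)+.5
pts=lambda sg,lo,hi:[(c,rows(c,lo,hi,sg)) for c in range(140,275,6)]
for nm,sg,lo,hi,z in(("stop top edge",1,5,30,.012),("stop low edge",-1,28,50,.012)):
    q=pts(sg,lo,hi); P=np.array([ray(W,x,z) for x in q]); k=np.polyfit(P[:,0],P[:,1],1); res=P[:,1]-np.polyval(k,P[:,0]); ok=abs(res)<.003
    k=np.polyfit(P[ok,0],P[ok,1],1); print(nm,"yaw",np.degrees(np.arctan(k[0])),"y at x=.5",np.polyval(k,.5),ok.mean())
def cols(r,lo,hi,sgn): g=np.diff(b[r,lo:hi])*sgn; return lo+np.argmax(g)+.5
for nm,sg,lo,hi,r0,r1 in(("left rail outer",1,85,125,50,180),("left rail inner",-1,100,145,50,180)):
    q=[(cols(r,lo,hi,sg),r) for r in range(r0,r1,6)]; P=np.array([ray(W,x,.012) for x in q]); k=np.polyfit(P[:,1],P[:,0],1); ok=abs(P[:,0]-np.polyval(k,P[:,1]))<.003
    k=np.polyfit(P[ok,1],P[ok,0],1); print(nm,"yaw",-np.degrees(np.arctan(k[0])),"x at y=.25",np.polyval(k,.25),ok.mean())
# blue housing mask
h=cv2.cvtColor(im,cv2.COLOR_BGR2HSV); m=((h[:,:,0]>100)&(h[:,:,0]<125)&(h[:,:,1]>150)).astype(np.uint8); m[:,:285]=0;m[:,350:]=0; m[250:]=0
L=[];Rr=[]
for r in range(60,235,5):
    c=np.where(m[r])[0]
    if len(c)>5: L.append(ray(W,(c.min()-.5,r),.03)); Rr.append(ray(W,(c.max()+.5,r),.03))
for n,P in(("L",np.array(L)),("R",np.array(Rr))):
    k=np.polyfit(P[:,1],P[:,0],1); ok=abs(P[:,0]-np.polyval(k,P[:,1]))<.002; k=np.polyfit(P[ok,1],P[ok,0],1); print("housing",n,"yaw",-np.degrees(np.arctan(k[0])),"x at y=.2",np.polyval(k,.2),ok.mean())
E
```

```text
stop top edge yaw 2.764950219571681 y at x=.5 0.3412628652192402 0.9565217391304348
stop low edge yaw 2.6110370791044177 y at x=.5 0.3293979625592081 1.0
left rail outer yaw 3.1078413327853207 x at y=.25 0.40303067348663846 0.9545454545454546
left rail inner yaw 2.530019483779541 x at y=.25 0.4212238517524804 1.0
housing L yaw 2.644529430076437 x at y=.2 0.6131652744972971 1.0
housing R yaw 2.4119293757930045 x at y=.2 0.6592870805463726 1.0
```

```bash
python3 -m crank '[{"gripper":32,"travel":[1.7,1,50],"twist":[0,0,0]},{"gripper":32,"travel":[0,0,50],"twist":[0,0,0]},{"gripper":32,"travel":[0,0,28],"twist":[0,0,0]},{"gripper":32,"travel":[0,0,7],"twist":[0,0,0]},{"gripper":32,"travel":[0,0,0],"twist":[0,0,0]},{"gripper":4,"travel":[0,0,0],"twist":[0,0,0]},{"gripper":4,"travel":[0,0,0],"twist":[0,0,0]},{"gripper":4,"travel":[0,0,0],"twist":[0,0,0]},{"gripper":4,"travel":[0,0,0],"twist":[0,0,0]}]' 60
python3 -c "
from h import *
to([.5,0,.034],2.5)"
```

```text
time: 21.95
ee_pos: [0.5026, -0.1796, 0.0172]
tcp_rot: [-179.9, -0.1, 3.3]
wrist_force: [-1.0, -0.1, 7.4]
opening: 0.0111
grasp_force: 59.9
t 21.95 grasp [ 0.5026 -0.1797  0.0362] rot [-1.7989e+02 -1.2000e-01  3.3400e+00] travel [   7.9 -179.5    2.5] twist [-0.002 -0.002  0.015]
```

```bash
python3 -m crank '[{"gripper":4,"travel":[4,0,0],"twist":[0,0,0.007]},{"gripper":4,"travel":[7,0,0],"twist":[0,0,0.007]},{"gripper":4,"travel":[7,0,0],"twist":[0,0,0]},{"gripper":4,"travel":[5,-3,0],"twist":[0,0,0]},{"gripper":4,"travel":[0,-6,0],"twist":[0,0,0]},{"gripper":4,"travel":[0,-9,0],"twist":[0,0,0]},{"gripper":4,"travel":[0,-8,0],"twist":[0,0,0]},{"gripper":4,"travel":[0,-4,0],"twist":[0,0,0]},{"gripper":4,"travel":[0,0,0],"twist":[0,0,0]}]'
cat > ax.py <<'E'
from h import *
o=bot.get_obs(); d=o["ee_pos"][:2]-np.array([.5074,.2245]); a=np.radians(2.6); c,s=np.cos(a),np.sin(a)
print("grip in dock x,y mm",(c*d[0]+s*d[1])*1000,(-s*d[0]+c*d[1])*1000,"yaw err",o["tcp_rot"][2]-2.6,"F",o["wrist_force"].round(1),"open",o["opening"],"z",o["ee_pos"][2])
E
python3 ax.py; python3 snap.py side d1 225 175 200 140 4
```

```text
time: 23.08
ee_pos: [0.5242, -0.1487, 0.0171]
tcp_rot: [-179.9, -0.1, 2.6]
wrist_force: [-0.2, -2.1, 5.3]
opening: 0.0109
grasp_force: 59.8
grip in dock x,y mm -0.17040643914781328 -373.620821163881 yaw err -0.04828605162494126 F [-0.2 -2.1  5.3] open 0.01093708838074248 z 0.017129351414619645
t 23.125 grasp [ 0.5242 -0.1488  0.0362] rot [-1.7992e+02 -1.2000e-01  2.5500e+00] travel [-517.1 -171.9   35.3] twist None
```

View pics/d1c.png

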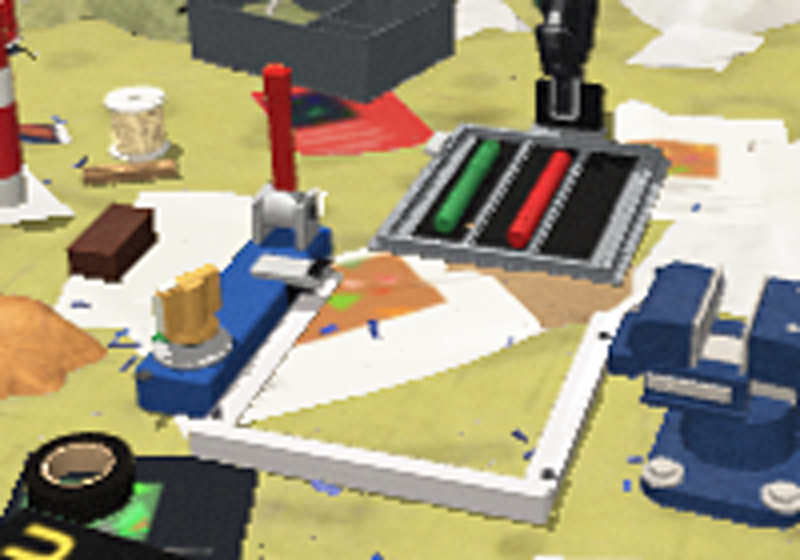

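The lever is upright, both markers lie flat in the tray, and the tray is lined up with the dock's mouth. I'll slide it in.

```bash
python3 -m crank '[{"gripper":4,"travel":[0,-5,0],"twist":[0,0,0]},{"gripper":4,"travel":[0,-8,0],"twist":[0,0,0]},{"gripper":4,"travel":[0,-10,0],"twist":[0,0,0]},{"gripper":4,"travel":[0,-10,0],"twist":[0,0,0]},{"gripper":4,"travel":[0,-10,0],"twist":[0,0,0]},{"gripper":4,"travel":[0,-10,0],"twist":[0,0,0]},{"gripper":4,"travel":[0,-10,0],"twist":[0,0,0]},{"gripper":4,"travel":[0,-10,0],"twist":[0,0,0]},{"gripper":4,"travel":[0,-10,0],"twist":[0,0,0]},{"gripper":4,"travel":[0,-8,0],"twist":[0,0,0]},{"gripper":4,"travel":[0,-4,0],"twist":[0,0,0]},{"gripper":4,"travel":[0,0,0],"twist":[0,0,0]}]'
python3 ax.py
```

```text
time: 24.62
ee_pos: [0.5198, -0.0535, 0.0171]
tcp_rot: [-179.9, -0.1, 2.6]
wrist_force: [-0.5, -2.4, 5.0]
opening: 0.0111
grasp_force: 59.8
grip in dock x,y mm -0.19141896154207216 -278.28764350664983 yaw err -0.042550319805282566 F [-0.5 -2.4  5. ] open 0.011121464789385882 z 0.01714092838975527
```

```bash
python3 -m crank '[{"gripper":4,"travel":[0,-5,0],"twist":[0,0,0]},{"gripper":4,"travel":[0,-8,0],"twist":[0,0,0]},{"gripper":4,"travel":[0,-10,0],"twist":[0,0,0]},{"gripper":4,"travel":[0,-10,0],"twist":[0,0,0]},{"gripper":4,"travel":[0,-10,0],"twist":[0,0,0]},{"gripper":4,"travel":[0,-10,0],"twist":[0,0,0]},{"gripper":4,"travel":[0,-10,0],"twist":[0,0,0]},{"gripper":4,"travel":[0,-10,0],"twist":[0,0,0]},{"gripper":4,"travel":[0,-10,0],"twist":[0,0,0]},{"gripper":4,"travel":[0,-10,0],"twist":[0,0,0]},{"gripper":4,"travel":[0,-10,0],"twist":[0,0,0]},{"gripper":4,"travel":[0,-10,0],"twist":[0,0,0]}]'
python3 ax.py
python3 -m crank '[{"gripper":4,"travel":[0,-8,0],"twist":[0,0,0]},{"gripper":4,"travel":[0,-4,0],"twist":[0,0,0]},{"gripper":4,"travel":[0,-2,0],"twist":[0,0,0]},{"gripper":4,"travel":[0,0,0],"twist":[0,0,0]}]'
python3 ax.py
```

```text
time: 26.12
ee_pos: [0.516, 0.0401, 0.0172]
tcp_rot: [-179.2, -0.1, 4.0]
wrist_force: [4.2, -6.0, -0.0]
opening: 0.0109
grasp_force: 62.7
grip in dock x,y mm 0.23420482203410573 -184.58621227459014 yaw err 1.411254421841155 F [ 4.2 -6.  -0. ] open 0.010855410806088348 z 0.01720549094720992
time: 26.62
ee_pos: [0.5157, 0.0469, 0.0172]
tcp_rot: [-178.9, -0.1, 4.6]
wrist_force: [6.5, -4.8, -2.8]
opening: 0.0107
grasp_force: 67.3
grip in dock x,y mm 0.2178262420507622 -177.76872088732267 yaw err 1.977932418401076 F [ 6.5 -4.8 -2.8] open 0.010658171028219008 z 0.017207254766207745
```

```bash
python3 - <<'E'
from workcell import bot
o=bot.get_obs(); print({k:o[k] for k in("q","qd","joint_efforts","tcp_rot","ee_pos","wrist_force","torque")})
E
python3 snap.py side d2 225 100 200 150 4
```

```text
{'q': array([  4.57576768,   1.9338655 , -16.9109086 ,  71.02793945,
         1.13289798, 179.99783485]), 'qd': array([-0.08068535, -0.00223865,  0.03954711,  0.01228609,  0.07187177,
        0.01584282]), 'joint_efforts': array([  3.80505547, -48.11215639,  43.29781294,   2.55261831,
         2.43383311,  -1.06935952]), 'tcp_rot': array([-1.78867107e+02, -1.27329264e-01,  4.57793242e+00]), 'ee_pos': array([0.51568172, 0.04692416, 0.01720725]), 'wrist_force': array([ 6.52037787, -4.75793896, -2.80534809]), 'torque': array([-1.92224122, -1.31178427, -1.09455746])}
t 26.675 grasp [0.5157 0.0465 0.0362] rot [-1.7886e+02 -1.3000e-01  4.5700e+00] travel [-517.9    6.    34.9] twist None
```

View pics/d2c.png

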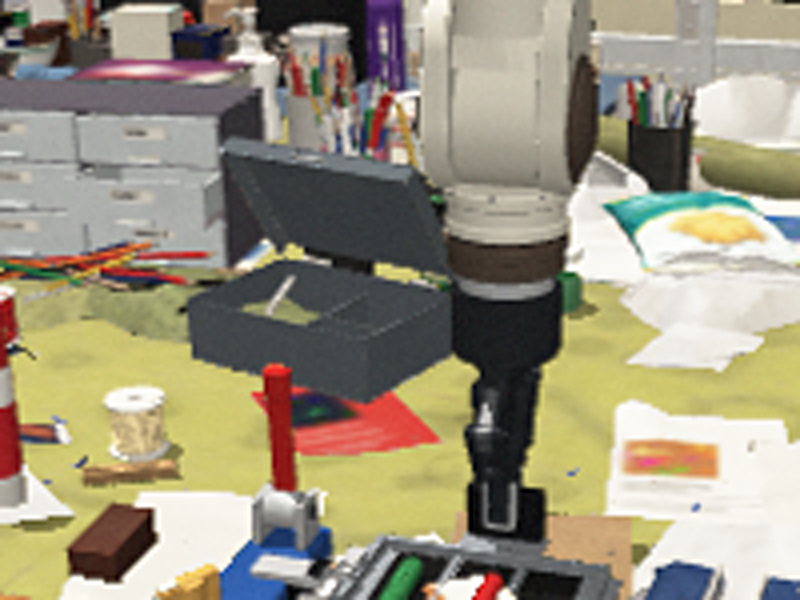

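q6 has reached its +180° limit (yaw = q1+180−q6). I'll regrasp the tray's grip half a turn round.

```bash
python3 -m crank '[{"gripper":30,"travel":[0,0,0],"twist":[0,0,0]},{"gripper":30,"travel":[0,0,0],"twist":[0,0,0]},{"gripper":30,"travel":[0,0,-20],"twist":[0,0,0]},{"gripper":30,"travel":[0,0,-40],"twist":[0,0,0]},{"gripper":30,"travel":[0,0,-15],"twist":[0,0,-0.183]},{"gripper":30,"travel":[0,0,0],"twist":[0,0,-0.183]},{"gripper":30,"travel":[0,0,0],"twist":[0,0,-0.183]},{"gripper":30,"travel":[0,0,0],"twist":[0,0,-0.183]},{"gripper":30,"travel":[0,0,0],"twist":[0,0,-0.183]},{"gripper":30,"travel":[0,0,0],"twist":[0,0,-0.183]},{"gripper":30,"travel":[0,0,0],"twist":[0,0,-0.183]},{"gripper":30,"travel":[0,0,0],"twist":[0,0,-0.183]}]'
python3 -m crank '[{"gripper":30,"travel":[0,0,0],"twist":[0,0,-0.183]},{"gripper":30,"travel":[0,0,0],"twist":[0,0,-0.183]},{"gripper":30,"travel":[0,0,0],"twist":[0,0,-0.183]},{"gripper":30,"travel":[0,0,0],"twist":[0,0,-0.183]},{"gripper":30,"travel":[0,0,0],"twist":[0,0,-0.183]},{"gripper":30,"travel":[0,0,0],"twist":[0,0,-0.183]},{"gripper":30,"travel":[0,0,0],"twist":[0,0,-0.183]},{"gripper":30,"travel":[0,0,0],"twist":[0,0,-0.183]},{"gripper":30,"travel":[0,0,0],"twist":[0,0,-0.183]},{"gripper":30,"travel":[0,0,0],"twist":[0,0,0]}]'
python3 - <<'E'
from h import *
to([.5157,.0465,.036],182.6); print(bot.get_obs()["q"].round(1))
E
python3 snap.py wrist w7; python3 snap.py side d3; python3 - <<'E'
# find black grip top in wrist view
from h import *; import pickle
W=pickle.load(open("pics/w7.pkl","rb")); p=(.5074,.2245,np.radians(2.6))
print(proj(W,place(p,np.array([[-28,-178,45],[28,-178,45]])/1000)))
E
```

```text
time: 28.18
ee_pos: [0.5142, 0.0466, 0.0916]
tcp_rot: [-179.8, -1.3, 88.9]
wrist_force: [-0.1, 0.6, 0.0]
opening: 0.03
grasp_force: 0.0
time: 29.42
ee_pos: [0.5142, 0.0466, 0.0916]
tcp_rot: [178.7, -0.1, -177.1]
wrist_force: [-0.7, 0.1, -0.3]
opening: 0.03
grasp_force: 0.0
t 29.425 grasp [0.5142 0.0461 0.1106] rot [ 1.7870e+02 -1.0000e-01 -1.7712e+02] travel [-1.6 -1.4 74.5] twist [ 0.023 -0.002  0.005]
[  4.5   0.  -10.5  79.5   1.3   1.6]
t 29.475 grasp [0.5143 0.0461 0.1105] rot [ 1.7870e+02 -1.0000e-01 -1.7728e+02] travel [515.7 -24.2 110.9] twist None
t 29.525 grasp [0.5143 0.0461 0.1105] rot [ 1.787e+02 -1.000e-01 -1.773e+02] travel [515.7 -24.3 110.9] twist None
[[314.24109133 185.61125489]
 [313.74829317 269.83493142]]
```

View pics/w7.png

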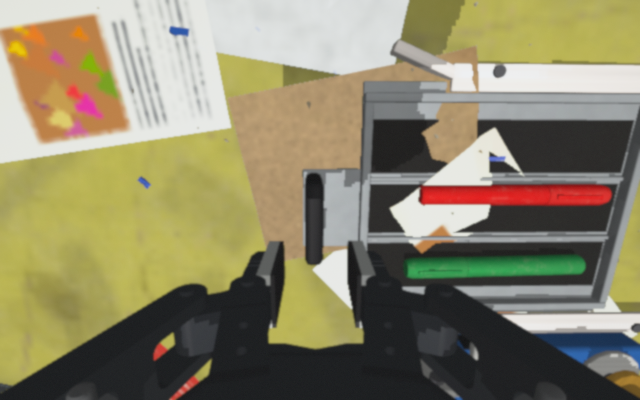

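The view shows the grip's top at column 314, rows 175 to 262, midway between the fingers' columns. Both markers still lie in their lanes, and the tray is between the rails.

```bash
python3 -m crank '[{"gripper":30,"travel":[0,0,0],"twist":[0.023,0,0.004]},{"gripper":30,"travel":[0,0,0],"twist":[0,0,0]}]'; python3 -c "
from h import *
to([.5130,.0468,.036],182.6)"
```

```text
time: 29.78
ee_pos: [0.5143, 0.0466, 0.0916]
tcp_rot: [-179.9, -0.1, -177.3]
wrist_force: [0.4, -0.5, -0.3]
opening: 0.0299
grasp_force: 0.0
t 29.775 grasp [0.5143 0.0467 0.1106] rot [-1.7993e+02 -9.0000e-02 -1.7735e+02] travel [ 1.2  0.3 74.6] twist [-0.001 -0.002  0.001]
```

```bash
python3 -m crank '[{"gripper":30,"travel":[1,0,35],"twist":[0,0,0]},{"gripper":30,"travel":[0,0,30],"twist":[0,0,0]},{"gripper":30,"travel":[0,0,9],"twist":[0,0,0]},{"gripper":30,"travel":[0,0,0],"twist":[0,0,0]},{"gripper":4,"travel":[0,0,0],"twist":[0,0,0]},{"gripper":4,"travel":[0,0,0],"twist":[0,0,0]},{"gripper":4,"travel":[0,0,0],"twist":[0,0,0]},{"gripper":4,"travel":[0,0,0],"twist":[0,0,0]}]' 60
python3 ax.py
python3 -m crank '[{"gripper":4,"travel":[0,4,0],"twist":[0,0,0]},{"gripper":4,"travel":[0,6,0],"twist":[0,0,0]},{"gripper":4,"travel":[0,6,0],"twist":[0,0,0]},{"gripper":4,"travel":[0,4,0],"twist":[0,0,0]},{"gripper":4,"travel":[0,0,0],"twist":[0,0,0]}]'; python3 ax.py
```

```text
time: 30.78
ee_pos: [0.5141, 0.0465, 0.019]
tcp_rot: [-180.0, 0.0, -177.3]
wrist_force: [-0.8, 1.0, 6.6]
opening: 0.011
grasp_force: 59.8
grip in dock x,y mm -1.3894282198670966 -178.16991702636219 yaw err -179.89715241593268 F [-0.8  1.   6.6] open 0.010999138271361843 z 0.019040234051935823
time: 31.4
ee_pos: [0.5134, 0.0658, 0.0191]
tcp_rot: [-179.9, 0.1, -177.3]
wrist_force: [1.1, -3.1, 5.7]
opening: 0.0112
grasp_force: 59.9
grip in dock x,y mm -1.2385295262468234 -158.83057772788544 yaw err -179.9267996011344 F [ 1.1 -3.1  5.7] open 0.011159130715217933 z 0.019072467868051134
```

```bash
python3 -m crank '[{"gripper":4,"travel":[0,4,0],"twist":[0,0,0]},{"gripper":4,"travel":[0,5,0],"twist":[0,0,0]},{"gripper":4,"travel":[0,5,0],"twist":[0,0,0]},{"gripper":4,"travel":[0,4,0],"twist":[0,0,0]},{"gripper":4,"travel":[0,0,0],"twist":[0,0,0]}]'; python3 ax.py
python3 -m crank '[{"gripper":4,"travel":[0,2,0],"twist":[0,0,0]},{"gripper":4,"travel":[0,2,0],"twist":[0,0,0]},{"gripper":4,"travel":[0,0,0],"twist":[0,0,0]}]'; python3 ax.py
```

```text
time: 32.02
ee_pos: [0.5125, 0.0837, 0.0191]
tcp_rot: [-179.9, 0.1, -177.3]
wrist_force: [1.0, -3.6, 6.2]
opening: 0.0108
grasp_force: 60.0
grip in dock x,y mm -1.2808916561755308 -140.87373052896166 yaw err -179.92976525626213 F [ 1.  -3.6  6.2] open 0.010787846510302719 z 0.019061579319489316
time: 32.4
ee_pos: [0.5124, 0.0874, 0.0191]
tcp_rot: [-179.9, 0.1, -177.3]
wrist_force: [0.2, -5.9, 7.3]
opening: 0.0108
grasp_force: 60.0
grip in dock x,y mm -1.2698576194396776 -137.1782041705031 yaw err -179.9470102442758 F [ 0.2 -5.9  7.3] open 0.01081794026315271 z 0.019069488075746995
```

```bash
for i in 1 2; do python3 -m crank '[{"gripper":4,"travel":[0,1.5,0],"twist":[0,0,0]},{"gripper":4,"travel":[0,1.5,0],"twist":[0,0,0]},{"gripper":4,"travel":[0,0,0],"twist":[0,0,0]}]' >/dev/null; python3 ax.py; done
```

```text
grip in dock x,y mm -1.28428261367054 -134.2327226129792 yaw err -179.949526657197 F [ 1.2 -5.5  5.9] open 0.010362522367623847 z 0.01906379697089372
grip in dock x,y mm -1.311799993167881 -131.24296399458984 yaw err -179.94965587880077 F [ 0.6 -7.   6.6] open 0.011087911284185454 z 0.01905031207449681
```

```bash
for i in 1 2 3; do python3 -m crank '[{"gripper":4,"travel":[0,1,0],"twist":[0,0,0]},{"gripper":4,"travel":[0,1,0],"twist":[0,0,0]},{"gripper":4,"travel":[0,0,0],"twist":[0,0,0]}]' >/dev/null; python3 ax.py; done
```

```text
grip in dock x,y mm -1.3348442147603041 -130.6445362508836 yaw err -180.0127930291728 F [  1.6 -15.3   7.8] open 0.011394353376661188 z 0.019093229877028155
grip in dock x,y mm -1.6849759686027337 -130.5272286394787 yaw err -180.09603395006422 F [ -1.4 -27.2   9.7] open 0.010659314217098799 z 0.019046967019677213
grip in dock x,y mm -1.7720254781726985 -130.49767898740774 yaw err -180.18312677100792 F [ -1.1 -37.1  11.2] open 0.010946921495679553 z 0.019051396171351136
```

```bash
python3 -m crank '[{"gripper":4,"travel":[0,-2,0],"twist":[0,0,0]},{"gripper":4,"travel":[0,-2,0],"twist":[0,0,0]},{"gripper":4,"travel":[0,0,0],"twist":[0,0,0]}]'; python3 ax.py
```

```text
time: 34.65
ee_pos: [0.5115, 0.094, 0.019]
tcp_rot: [-179.7, 0.0, -177.4]
wrist_force: [-2.0, -13.8, 8.6]
opening: 0.0112
grasp_force: 61.0
grip in dock x,y mm -1.7862105781461932 -130.52020986073637 yaw err -180.02174534728837 F [ -2.  -13.8   8.6] open 0.011193638728883954 z 0.019034259176519224
```

```bash
python3 -m crank '[{"gripper":4,"travel":[0,-1,0],"twist":[0,0,0]},{"gripper":30,"travel":[0,0,0],"twist":[0,0,0]},{"gripper":30,"travel":[0,0,0],"twist":[0,0,0]},{"gripper":30,"travel":[0,0,-30],"twist":[0,0,0]},{"gripper":30,"travel":[0,0,-50],"twist":[0,0,0]},{"gripper":30,"travel":[0,0,-55],"twist":[0,0,0]},{"gripper":40,"travel":[0,0,-50],"twist":[0,0,0]},{"gripper":40,"travel":[-26,37,0],"twist":[0,0,0]},{"gripper":40,"travel":[-26,37,0],"twist":[0,0,0]},{"gripper":40,"travel":[-26,37,0],"twist":[0,0,0]},{"gripper":40,"travel":[-26,37,0],"twist":[0,0,0]},{"gripper":40,"travel":[-26,37,0],"twist":[0,0,0]}]'
python3 -m crank '[{"gripper":40,"travel":[0,0,0],"twist":[0,0,-0.171]},{"gripper":40,"travel":[0,0,0],"twist":[0,0,-0.171]},{"gripper":40,"travel":[0,0,0],"twist":[0,0,-0.171]},{"gripper":40,"travel":[0,0,0],"twist":[0,0,-0.171]},{"gripper":40,"travel":[0,0,0],"twist":[0,0,-0.171]},{"gripper":40,"travel":[0,0,0],"twist":[0,0,-0.171]},{"gripper":40,"travel":[0,0,0],"twist":[0,0,-0.171]},{"gripper":40,"travel":[0,0,0],"twist":[0,0,0]},{"gripper":40,"travel":[0,0,0],"twist":[0,0,0]}]'
python3 snap.py wrist w8; python3 - <<'E'
from h import *; import pickle
W=pickle.load(open("pics/w8.pkl","rb")); im=cv2.imread("pics/w8.png"); h=cv2.cvtColor(im,cv2.COLOR_BGR2HSV)
print("pred nut top",proj(W,[.633,.2838,.079]), "ring",proj(W,place((.5074,.228,np.radians(2.6)),np.array([.145,.05,.04]))))
def blobs(m,n,amin=25):
    k,l,s,c=cv2.connectedComponentsWithStats(m.astype(np.uint8))
    for i in range(1,k):
        if s[i,4]>=amin: print(n,s[i].tolist(),c[i].round(1).tolist())
H,S,V=h[:,:,0],h[:,:,1],h[:,:,2]
roi=np.zeros(H.shape,bool); roi[60:340,180:460]=1
blobs(roi&(H>12)&(H<28)&(S>120)&(V>110),"brass"); blobs(roi&(H>55)&(H<90)&(S>100),"green"); blobs(roi&(H>100)&(H<125)&(S>150),"blue",80)
E
```

```text
time: 36.15
ee_pos: [0.6329, 0.2878, 0.202]
tcp_rot: [-180.0, -0.1, -177.3]
wrist_force: [0.4, 0.4, 0.5]
opening: 0.0397
grasp_force: 0.0
time: 37.28
ee_pos: [0.6323, 0.2864, 0.202]
tcp_rot: [179.9, -0.1, -108.9]
wrist_force: [0.3, -0.4, 0.6]
opening: 0.0401
grasp_force: 0.0
t 37.325 grasp [0.6323 0.2864 0.2211] rot [ 1.7992e+02 -7.0000e-02 -1.0888e+02] travel [475.4 505.3 222.3] twist None
pred nut top [312.55544353 194.86737487] ring [296.69459158 191.68539999]
brass [296, 165, 34, 39, 954] [312.8, 185.3]
brass [180, 177, 83, 119, 7001] [212.7, 230.2]
brass [278, 282, 12, 10, 51] [283.5, 287.1]
brass [265, 314, 12, 21, 93] [269.9, 324.9]
brass [331, 314, 10, 26, 53] [335.4, 325.5]
brass [274, 318, 7, 6, 27] [276.6, 320.4]
green [352, 60, 54, 111, 1907] [379.6, 113.1]
green [289, 188, 7, 8, 40] [292.3, 191.3]
green [330, 266, 16, 14, 88] [338.8, 273.4]
blue [237, 60, 93, 119, 4616] [283.9, 116.4]
blue [320, 187, 23, 22, 124] [334.9, 197.9]
```

```bash
python3 - <<'E'
import cv2
h=cv2.cvtColor(cv2.imread("pics/w8.png"),cv2.COLOR_BGR2HSV)
for r in range(156,230,2):
    s=""
    for c in range(284,346):
        H,S,V=map(int,h[r,c]); s+= "B" if 12<H<32 and S>150 and V>200 else "b" if 12<H<32 and S>110 and V>90 else "g" if 55<H<90 and S>100 else "u" if 100<H<125 and S>120 else "W" if S<70 and V>225 else "w" if S<70 and V>150 else "."
    print(r,s)
E
```

```text
156 uuuuuuuuuuuuuuuuuuuuuuuuuuuuuuuuuuuuuuuuuuuuu.wwwwwwwWWWWWWWWW
158 uuuuuuuuuuuuuuuuuuuuuuuuuuuuuuuuuuuuuuuuuuuuuu.wwwwwwwWWWWWWWW
160 uuuuuuuuuuuuuuuuuuuu..wwwwwwwwwww.....uuuuuuuu..wwwwwwwwwwwwww
162 uuuuuuuuuuuuuuuu.wwwwwwwwwwwwwwwww.w.......uuu..wwwwwwwwwwwwww
164 uuuuuuuuuuuuu.wwwwwWWWwwwwww........www.......u..wwwwwwwwwwwww
166 uuuuuuuuuuu.wwwwwwwWWWwwwwbbbbbbbbb..wwwwwww......wwwwwwwwwwww
168 uuuuuuuuu.wwwwWWWwwwwwwwwbbbbbbbbbb...wwwwwwww.....wwwwwwwwwww
170 uuuuuuuu.wwwwwWWWwwwww.bbBBBBBBBBBbb....wwwwwww....wwwwwwwwwww
172 uuuuuuu.wwwwwwwwww.bBBBBBBBBBBBBBBBbbbbb...wwwwww...wwwwwwwwww
174 .uuuuu.wwwwwwwww.bBBBBBBBBBBBBBBBBBbbbbbbb..wwwww....wwwwwwwww
176 w.uuu.wwwwwwwwwbBBBBBBBBBBBBBBBBBBBbbbbbbbb..wwwww....wwwwwwww
178 ww.uu.wwWWwww.bBBBBBBBBBBBBBBBBBBBbbbbbbbbbbbwwwwww....wwwwwww
180 Www.uwwwWWwwWbBBBBBBBbbbBBBBBBBBBBbbbbbbbbbbb.wwwww....wwwwwww
182 WWww.wwwWWwW.bBBBBBBbbbbBBBBBBBBBBbbbbbbbbbbbb.wwwww....wwwwww
184 wwwwwwwwwwwwbBBBBBBbbbbBBBBBBBBBBBbbbbbbbbbbbb.wwwww.....wwwww
186 bb..wwwwwww.BBBBBBBbbBBBBBBBBBBBBBbbbbbbbbbbbb.wwwww..uu..wwww
188 bbbb...gggg.BBBBBBBBBBBB
[... 678 characters left out ...]
Ww.uuuu....bbbb..wwwWWWWWWWWWW
210 bbbbbbbbbbbbb...uuuuu.wwWWWWWWWWww.....bbbbbbbbbbbb..wwwWWWWWw
212 bbbbbbbbbbbbbb...uuuuwwwWWWWWWWWw.bbbbbbbbbbbbbbbbbbbbb..wwww.
214 bbbbbbbbbbbbbbb....u..wwWWWWWWWWw.bbbbbbbbbbbbbbbbbbbbbbbbbbbb
216 bbbbbbbbbbbbbbbbbb....wWWWWWWWWWw.bbbbbbbbbbbbbbbbbbbbbbbbbbbb
218 bbbbbbbbbbbbbbbbbbbbbb.wwwwwwwwww..bbbbbbbbbbbbbbbbbbbbbbbbbbb
220 bbbbbbbbbbbbbbbbbbbbbbbb...........bbbbbbbbbbbbbbbbbbbbbbbbbbb
222 bbbbbb...bbbbbbbbbbbbbbbb.........bbbbbbbbbbbbbbbbbbbbbbbbbbbb
224 bbbb.www.bbbbbbbbbbbbbbbbbb.....bbbbbbbbbbbbbbbbbbbbbbbbbbbbbb
226 bbbb....bbbbbbbbbbbbbbbbbbbbbbbbbbbbbbbbbbbbbbbbbbbbbbbbbbbbbb
228 bbbbbbbbbbbbbbbbbbbbbbbbbbbbbbbbbbbbbbbbbbbbbbbbbbbbbbbbbbb...
```

```bash
python3 - <<'E'
from h import *; import pickle
W=pickle.load(open("pics/w8.pkl","rb")); m=ray(W,(313,192),.079); print(m)
e=ray(W,(314,167),.079)-ray(W,(311.8,217),.079); print("wing axis deg",np.degrees(np.arctan2(e[1],e[0])),np.linalg.norm(e))
to([m[0],m[1],.074],-108.9-2.3); print(bot.get_obs()["q"].round(1))
E
```

```text
[0.6318222  0.28153969 0.079     ]
wing axis deg -111.39033214713992 0.043891835457154346
t 37.325 grasp [0.6323 0.2864 0.2211] rot [ 1.7992e+02 -7.0000e-02 -1.0888e+02] travel [  4.6  -1.3 147.1] twist [ 0.001 -0.001  0.04 ]
[ 24.4  25.9  32.2  96.5   0.  -46.8]
```

```bash
python3 -m crank '[{"gripper":36,"travel":[4,-1,45],"twist":[0,0,0.042]},{"gripper":36,"travel":[0,0,50],"twist":[0,0,0]},{"gripper":36,"travel":[0,0,35],"twist":[0,0,0]},{"gripper":36,"travel":[0,0,13],"twist":[0,0,0]},{"gripper":36,"travel":[0,0,4],"twist":[0,0,0]},{"gripper":36,"travel":[0,0,0],"twist":[0,0,0]},{"gripper":3,"travel":[0,0,0],"twist":[0,0,0]},{"gripper":3,"travel":[0,0,0],"twist":[0,0,0]},{"gripper":3,"travel":[0,0,0],"twist":[0,0,0]},{"gripper":3,"travel":[0,0,0],"twist":[0,0,0]}]' 50
python3 -c "
from h import *
to([.632,.282,.074],-177.4);o=bot.get_obs();print(o['wrist_force'],o['torque'])"
```

```text
time: 38.58
ee_pos: [0.6325, 0.2825, 0.0563]
tcp_rot: [-180.0, 0.0, -111.1]
wrist_force: [2.7, 2.7, 6.1]
opening: 0.0179
grasp_force: 49.1
t 38.575 grasp [0.6325 0.2825 0.0753] rot [-1.7997e+02  4.0000e-02 -1.1112e+02] travel [0.7 0.3 1.3] twist [0.000e+00 1.000e-03 1.157e+00]
[2.69606608 2.67898397 6.0774347 ] [ 0.32673922 -0.65493002 -0.04309965]
```

```bash
python3 -m crank '[{"gripper":3,"travel":[0,0,0],"twist":[0,0,0]},{"gripper":3,"travel":[0,0,0],"twist":[0,0,0]}]'; python3 snap.py wrist w9; python3 - <<'E'
import cv2
im=cv2.imread("pics/w9.png"); h=cv2.cvtColor(im,cv2.COLOR_BGR2HSV)
for r in range(130,340,5):
    s=""
    for c in range(230,402,2):
        H,S,V=map(int,h[r,c]); s+= "B" if 12<H<32 and S>150 and V>200 else "b" if 12<H<32 and S>110 and V>90 else "g" if 55<H<90 and S>100 else "u" if 100<H<125 and S>120 else "W" if S<70 and V>225 else "w" if S<70 and V>150 else "k" if V<70 else "."
    print(r,s)
E
```

```text
time: 38.83
ee_pos: [0.6325, 0.2825, 0.0563]
tcp_rot: [-180.0, 0.0, -111.1]
wrist_force: [2.0, 2.9, 6.9]
opening: 0.018
grasp_force: 49.1
t 38.875 grasp [0.6325 0.2825 0.0753] rot [-1.7997e+02  4.0000e-02 -1.1111e+02] travel [491.4 488.3  74.7] twist None
130 uuuuuuuuuuuuuuuuuuuuuuuuuuuuuuuuuuuuuuuuuuu.wwwWWWWWWWWWWWWWw.www.wwwww..wwwwwwwwkkkkk
135 uuuuuuuuuuuuuuuuuuuuuuuuuuuuuuuuuuuuuuuuuuuu.wwwWWWWWWWWWWWWWw.www.wwwww..wwwwwwwwkkkk
140 uuuuuuuuuuuuuuuuuuuuuuuuuuuuuuuuuuuuuuuuuuuuu.wwwWWWWWWWWWWWWWw.www.wwwww..wwwwwww.kkk
145 uuuuuuuuuuuuuuuuuuuuuuuuuuuuuuuuuuuuuuuuuuuuuu.wwwWWWWWWWWWWWWWw.www.wwwww..wwwwwww.kk
150 uuuuuuuuuuuuuuuuuuuuuuuuuuuuuuuuuuuuuuuuuuuuuuu.wwwWWWWWWWWWWWWWw.www.wwwww..wwwwwww.k
155 uuuuuuuuuuuuuuuuuuuuuuuuuuuuuuuuuuuuuuuuuuuuuuuu..wwWWWWWWWWWWWWWwwwww.wwwww..wwww....
160 uuuuuuuuuuuuuuuuuuuuuuuuuuuuuuuuuuuuuuuuuuuuuuuuu..wwWWWWWWWWWWWWWwwwww.wwwww.........
165 wuuuuuuuuuuuuuuuuuuuuuuuuuuuuuuuuuuuuuuuuuuuuuuuuu.wwwwwWWWWWWWWWWWwwww...............
170 Ww.uuuuuuuuuuuuuuuuuuuuuuuuuuuuuuuuuuuuuuuuuuuuuuuuu.wwwwWWWWWWWWWWWw.................
175 WWWwuuuuuuuuuuuuuuuuu
[... 2277 characters left out ...]
kkkkkkkkkbbbbbbbbbbbbbbbbbbbbbbkkkkkkkkkkkkkkkkkkkkkkkkkkkkkkkk
305 kkkkkkkkkkkkkkkkkkkkkkkkkkkkkkkkbbbbbwwwwwwwwwwbbbbbbbkkkkkkkkkkkkkkkkkkkkkkkkkkkkkkkk
310 kkkkkkkkkkkkkkkkkkkkkkkkkkkkkkkkbbbbbwwwwwwwwwwbbbbbbbbkkkkkkkkkkkkkkkkkkkkkkkkkkkkkkk
315 kkkkkkkkkkkkkkkkkkkkkkkkkkkkkkk.bbbbbWWWWWWWWWwbbbbbbbbkkkkkkkkkkkkkkkkkkkkkkkkkkkkkkk
320 kkkkkkkkkkkkkkkkkkkkkkkkkkkkkkkbbbbbbWWWWWWWWWWbbbbbbbbkkkkkkkkkkkkkkkkkkkkkkkkkkkkkkk
325 kkkkkkkkkkkkkkkkkkkkkkkkkkkk...bbbbbbWWWWWWWWWWbbbb..kkkk.kkkkkkkkkkkkkkkkkkkkkkkkkkkk
330 kkkkkkkkkkkkkkkkkkkkkkkkkkkkbbbbbbbbbbbbbbbbbbbb.kkkkkkkkkkkkkkkkkkkkkkkkkkkkkkkkkkkkk
335 kkkkkkkkkkkkkkkkkkkkkkkkkkk.bbbbbbbbbbbbbbbb..kkkkkkkkkkkkkkkkkkkkkkkkkkkkkkkkkkkkkkkk
```

The fingers closed on something 18 mm wide, a hub under the wing. The wing itself, white end centred on column 314, lines up with the tool's x axis. I'll regrip a little higher.

```bash
python3 -m crank '[{"gripper":30,"travel":[0,0,0],"twist":[0,0,0]},{"gripper":30,"travel":[0,0,0],"twist":[0,0,0]},{"gripper":30,"travel":[0,0,-8],"twist":[0,0,0]},{"gripper":3,"travel":[0,0,0],"twist":[0,0,0]},{"gripper":3,"travel":[0,0,0],"twist":[0,0,0]},{"gripper":3,"travel":[0,0,0],"twist":[0,0,0]},{"gripper":3,"travel":[0,0,0],"twist":[0,0,0]}]' 40
```

```text
time: 39.75
ee_pos: [0.6322, 0.2822, 0.0637]
tcp_rot: [180.0, -0.0, -111.1]
wrist_force: [3.6, 0.6, 3.9]
opening: 0.0181
grasp_force: 39.2
```

```bash
python3 -m crank '[{"gripper":3,"travel":[0,0,0],"twist":[0,0,0.06]},{"gripper":3,"travel":[0,0,0],"twist":[0,0,0.11]},{"gripper":3,"travel":[0,0,0],"twist":[0,0,0.13]},{"gripper":3,"travel":[0,0,0],"twist":[0,0,0.13]},{"gripper":3,"travel":[0,0,0],"twist":[0,0,0.13]},{"gripper":3,"travel":[0,0,0],"twist":[0,0,0.13]},{"gripper":3,"travel":[0,0,0],"twist":[0,0,0.13]},{"gripper":3,"travel":[0,0,0],"twist":[0,0,0.13]},{"gripper":3,"travel":[0,0,0],"twist":[0,0,0.11]},{"gripper":3,"travel":[0,0,0],"twist":[0,0,0.08]},{"gripper":3,"travel":[0,0,0],"twist":[0,0,0.017]},{"gripper":3,"travel":[0,0,0],"twist":[0,0,0]}]' 60
cat > nut.py <<'E'
import sys
from h import *
c=cal("wrist"); im=bot.camera("wrist")[:,:,::-1]; h=cv2.cvtColor(np.ascontiguousarray(im),cv2.COLOR_BGR2HSV)
to([.632,.282,.08],-177.4)
r0,r1,rs,c0,c1,cs=map(int,sys.argv[1:7])
for r in range(r0,r1,rs):
    s=""
    for k in range(c0,c1,cs):
        H,S,V=map(int,h[r,k]); s+= "B" if 12<H<32 and S>150 and V>200 else "b" if 12<H<32 and S>110 and V>90 else "g" if 55<H<90 and S>100 else "u" if 100<H<125 and S>120 else "W" if S<70 and V>225 else "w" if S<70 and V>150 else "k" if V<70 else "."
    print(r,s)
import pickle; pickle.dump(c,open("pics/nut.pkl","wb"))
E
python3 nut.py 200 340 5 250 380 2
```

```text
time: 41.25
ee_pos: [0.6319, 0.2832, 0.064]
tcp_rot: [179.9, -0.0, -177.4]
wrist_force: [1.0, 4.4, 5.6]
opening: 0.0171
grasp_force: 58.7
t 41.3 grasp [0.6319 0.2832 0.083 ] rot [ 1.7991e+02 -3.0000e-02 -1.7736e+02] travel [-0.1 -1.2  3. ] twist [ 0.002 -0.001  0.001]
200 uuuuuuuuuuuuuuuuuuuuuuuuu................uuuuuuuuuuuuuuuuuwWWWWWW
205 uuuuuuuuuuuuuuuuuuuu...wwwwwwwwwwwwwwwwwwww...uuuuuuuuuuuuwWWWWWW
210 uuuuuuuuuuuuuuuuuu..............................uuuuuuuuu.wWWWW.b
215 uuuuuuuuuuuuuuu.wwwwwwwwwww.bbbbbbbbb..wwwwwwwwww..uuuuuuuww.bbbb
220 uuuuuuuuuuuuuuwWWw........bbbbbbbbbbbbbb.....w.w....uuuuuu.bbbbbb
225 uuuuuuuuuuuuuwWWwwwww.bbbbbbbbbbbbbbbbbbbbbb.wwwwww..uuuuu.bbbbbb
230 uuuuuuuuuuuu.WWWWWw.bbbbbbbbbbbbbbbbbbbbbbbbbb..wwWWw.uuuu.bbbbbb
235 uuuuuuuuuuuuwWWWWWwbbbbbbbbbbbbbbbbbbbbbbbbbbbbwwWWWw.uuu.bbbbbbb
240 uuuuuuuuuuuuwWWWWw....bbbbbbbbbbbbbbbbbbbbbbb...wwWWWwuuu.bbbbbbb
245 uuuuuuuuuuuu.WWWw.....kk.bbbbbbbbbbbbbbbbb.k......wWwuuuu.bbbbbbb
250 uuuuuuuuuuuuu.ww.....kkk.bbbbbbbbbbbbbbbbbkkk......w.uuuu.bbbbbbb
255 uuuuuuuuukkkkkk......kkkbbbbbbbbbbbbbbbbbbkkk.......kkkkk
[... 428 characters left out ...]

290 kkkkkkkkkkkkkkkkkkkkkkk....bBBBBBBBBBBbbbbbkkkkkkkkkkkkkkkkkkkkkk
295 kkkkkkkkkkkkkkkkkkkkkkkbb.wbwwwwwwwww.bbbbbkkkkkkkkkkkkkkkkkkkkkk
300 kkkkkkkkkkkkkkkkkkkkkkkbbbbbwWWWWWWWWwbbbbb.kkkkkkkkkkkkkkkkkkkkk
305 kkkkkkkkkkkkkkkkkkkkkkkbbbbbWWWWWWWWWwbbbbbbkkkkkkkkkkkkkkkkkkkkk
310 kkkkkkkkkkkkkkkkkkkkkkbbbbbbWWWWWWWWWwbbbbbbkkkkkkkkkkkkkkkkkkkkk
315 kkkkkkkkkkkkkkkkkkkkkkbbbbbbwWWWWWWWWwbbbbbbkkkkkkkkkkkkkkkkkkkkk
320 kkkkkkkkkkkkkkkkkkkkkkbbbbbbbbbbbbbbbbbbbbbb.kkkkkkkkkkkkkkkkkkkk
325 kkkkkkkkkkkkkkkkkkkw..bbbbbbbbbbbbbbbbbbbbbbb...kkkkkkkkkkkkkkkkk
330 kkkkkkkkkkkkkkkkkkbbBBbbbbbbbbbbbbbbbbbbbbbbbbbbkkkkkkkkkkkkkkkkk
335 kkkkkkkkkkkkkkkkkkbbBBBBbbbbbbbbbbbbbbbbbbbbbbbbkkkkkkkkkkkkkkkkk
```

```bash
python3 -m crank '[{"gripper":34,"travel":[0,0,0],"twist":[0,0,0]},{"gripper":34,"travel":[0,0,0],"twist":[0,0,0]},{"gripper":34,"travel":[0,0,0],"twist":[0,0,0]},{"gripper":34,"travel":[0,0,-38],"twist":[0,0,0]},{"gripper":34,"travel":[0,0,-50],"twist":[0,0,0]},{"gripper":34,"travel":[0,0,-50],"twist":[0,0,0]},{"gripper":40,"travel":[0,0,0],"twist":[0,0,0]},{"gripper":40,"travel":[0,0,0],"twist":[0,0,0]}]'
python3 nut.py 158 232 2 284 346 1
```

```text
time: 42.3
ee_pos: [0.632, 0.2821, 0.2004]
tcp_rot: [-179.9, -0.1, -177.4]
wrist_force: [-1.0, 0.4, 0.0]
opening: 0.04
grasp_force: 0.0
t 42.35 grasp [0.6317 0.282  0.2187] rot [-179.92   -0.2  -177.42] travel [ -0.8   0.2 138.7] twist [-0.001 -0.004 -0.   ]
158 wwwwwwwwwwwwwwwwwwwwwwwwwwwwwwwwwwwwwwwwwwwwwwwwwwwwwwwwwwwwww
160 ...........................................................www
162 uuuuuuuuuuuuuuuuuuuuuuuuuuuuuuuuuuuuuuuuuuuuuuuuuuuuuuuuuuu.ww
164 uuuuuuuuuuuuuuuuuuuuuuuuu...............uuuuuuuuuuuuuuuuuuuuuw
166 uuuuuuuuuuuuuuuuuuuuu..wwwwwww...............uuuuuuuuuuuuuuuu.
168 uuuuuuuuuuuuuuuuuu.wwwwWWWWww............wwwwww.uuuuuuuuuuuuuu
170 uuuuuuuuuuuuuuuu.wwwWWWwwwww..bbbbb.......wwwWwww.uuuuuuuuuuuu
172 uuuuuuuuuuuuuu.wwWWWWwwww...bbbbbbbbbb.....wwwwWwww.uuuuuuuuuu
174 uuuuuuuuuuuu.wwWWWWwwww.....bbbbbbbbbbb.....wwwwwWWww.uuuuuuuu
176 uuuuuuuuuuu.wwWWWwwww...bbbbBBBBBBBBBBbbbb.....wwwwWww.uuuuuuu
178 uuuuuuuuuu.wwWWWWwww.bBBBBBBBBBBBBBBBBBbbbbbb...wwwWWww.uuuuuu
180 uuuuuuuuu.wwWWWWWww.BBBBBBbBBBBBBBBBBBBbbbbbbb.wwwwWWWww.uuuuu
182 uuuuuuuuuwwWWWWWWwbBBBBBBbbBBBBBB
[... 937 characters left out ...]
WWWWWw.wwww...................
212 wwwwwwwWWwwwwwwwwwWWWWWWWwwwwWWWWWWWWw.bbbbbbbbbbbbbbbbbbbbbbb
214 wwwwwWWwwwwwwwWWWWWWWWWwww..wWWWWWWWWwwbbbbbbbbbbbbbbbbbbbbbbb
216 wwWWWWwwwwwwwWWWWWWWWww.bbb.wWWWWWWWWw.bbbbbbbbbbbbbbbbbbbbbbb
218 WWWWwwwwwwWWWWWWWWWww.bbbbb.wWWWWWWWWw.bbbbbbbbbbbbbbbbbbbbbbb
220 WwwwwwwwWWWWWWWWwww.bbbbbbb.wWWWWWWWWw.bbbbbbbbbbbbbbbbbbbbbbb
222 wwwwWWWWWWWWWWww..bbbbbbbbb.wWWWWWWWWw.bbbbbbbbbbbbbbbbbbbbbbb
224 wwWWWWWWWWWWww.bbbbbbbbbbbb..wwwwwwww..bbbbbbbbbbbbbbbbbbbbbbb
226 WWWWWWWWWwww...........w...bbbbbbbbbbbbbbbbbbbbbbbbbbbbbbbbbbb
228 WWWwWWWww.bb................bbbbbbbbbbbbbbbbbbbbbbbbbbbbbbbbbb
230 wwwwwww.bbbbb........w....w.bbbbbbbbbbbbbbbbbbbbbbbbbbbbbbbbbb
```

The wing lies square to the housing edge, with its white end pointing along the dock's +x over the green mark. Now I'll shut the lever.

```bash
python3 -m crank '[{"gripper":45,"travel":[0,-40,0],"twist":[0,0,0]},{"gripper":45,"travel":[0,-40,0],"twist":[0,0,0]},{"gripper":45,"travel":[0,-40,0],"twist":[0,0,0]},{"gripper":45,"travel":[0,-40,0],"twist":[0,0,0]},{"gripper":45,"travel":[0,0,0],"twist":[0,0,0.175]},{"gripper":45,"travel":[0,0,0],"twist":[0,0,0.175]},{"gripper":45,"travel":[0,0,0],"twist":[0,0,0.175]},{"gripper":45,"travel":[0,0,0],"twist":[0,0,0.175]},{"gripper":45,"travel":[0,0,0],"twist":[0,0,0.175]},{"gripper":45,"travel":[0,0,0],"twist":[0,0,0.175]},{"gripper":45,"travel":[0,0,0],"twist":[0,0,0.175]},{"gripper":45,"travel":[0,0,0],"twist":[0,0,0.175]}]'
python3 -m crank '[{"gripper":45,"travel":[0,0,0],"twist":[0,0,0.171]},{"gripper":45,"travel":[0,0,0],"twist":[0,0,0]}]'
python3 - <<'E'
from h import *
to([.6403,.1235,.138],92.6)
c=cal("wrist"); im=bot.camera("wrist")[:,:,::-1]; h=cv2.cvtColor(np.ascontiguousarray(im),cv2.COLOR_BGR2HSV)
m=((h[:,:,0]<8)|(h[:,:,0]>172))&(h[:,:,1]>150)&(h[:,:,2]>80); m[:, :230]=0; m[:,420:]=0
k,l,s,ct=cv2.connectedComponentsWithStats(m.astype(np.uint8))
for i in range(1,k):
    if s[i,4]>60: print(s[i].tolist(),ct[i].round(1).tolist())
print("pred top of lever",proj(c,[[.6403,.1215,.153],[.6405,.122,.138]]))
E
```

```text
time: 43.85
ee_pos: [0.6386, 0.1221, 0.1993]
tcp_rot: [-179.7, 0.0, 102.0]
wrist_force: [0.7, 0.3, 0.5]
opening: 0.045
grasp_force: 0.0
time: 44.1
ee_pos: [0.6387, 0.1222, 0.1997]
tcp_rot: [-179.8, 0.1, 92.6]
wrist_force: [-0.2, 0.2, 0.1]
opening: 0.0448
grasp_force: 0.0
t 44.1 grasp [0.6387 0.1222 0.2187] rot [-1.7977e+02  5.0000e-02  9.2640e+01] travel [ 1.3  2.  80.6] twist [-0.004  0.001  0.001]
[306, 177, 26, 35, 734] [318.5, 194.9]
[298, 305, 77, 45, 1106] [338.9, 329.7]
[352, 327, 24, 17, 66] [363.3, 335.2]
pred top of lever [[319.40778894 226.6098311 ]
 [319.5634008  218.51540968]]
```

```bash
python3 -m crank '[{"gripper":45,"travel":[6,1,20],"twist":[0,0,0]},{"gripper":45,"travel":[0,0,40],"twist":[0,0,0]},{"gripper":45,"travel":[0,0,20],"twist":[0,0,0]},{"gripper":45,"travel":[0,0,0],"twist":[0,0,0]},{"gripper":10,"travel":[0,0,0],"twist":[0,0,0]},{"gripper":10,"travel":[0,0,0],"twist":[0,0,0]},{"gripper":10,"travel":[0,0,0],"twist":[0,0,0]},{"gripper":10,"travel":[0,0,0],"twist":[0,0,0]}]' 40
python3 -c "
from h import *
to([.6405,.128,.138],92.6)"
```

```text
time: 45.15
ee_pos: [0.6404, 0.1284, 0.1227]
tcp_rot: [180.0, 0.0, 92.6]
wrist_force: [-0.4, -0.3, 6.2]
opening: 0.017
grasp_force: 39.9
t 45.15 grasp [0.6404 0.1284 0.1417] rot [1.7996e+02 2.0000e-02 9.2590e+01] travel [-0.4  0.1  3.7] twist [ 0.001  0.    -0.   ]
```

```bash
python3 -m crank '[{"gripper":10,"travel":[12,0,-0.7],"twist":[0,0,0]},{"gripper":10,"travel":[12,0,1],"twist":[0,0,0]},{"gripper":10,"travel":[11.9,0,2.6],"twist":[0,0,0]},{"gripper":10,"travel":[11.4,0,4.2],"twist":[0,0,0]},{"gripper":10,"travel":[10.7,0,5.8],"twist":[0,0,0]},{"gripper":10,"travel":[9.8,0,7.3],"twist":[0,0,0]},{"gripper":10,"travel":[8.8,0,8.5],"twist":[0,0,0]},{"gripper":10,"travel":[7.5,0,9.7],"twist":[0,0,0]},{"gripper":10,"travel":[6.2,0,10.7],"twist":[0,0,0]},{"gripper":10,"travel":[4.6,0,11.3],"twist":[0,0,0]},{"gripper":10,"travel":[3,0,11.8],"twist":[0,0,0]},{"gripper":10,"travel":[1.4,0,12],"twist":[0,0,0]}]'
python3 -m crank '[{"gripper":10,"travel":[0,0,1],"twist":[0,0,0]},{"gripper":10,"travel":[0,0,0],"twist":[0,0,0]}]'
```

```text
time: 46.65
ee_pos: [0.6361, 0.2283, 0.0385]
tcp_rot: [179.9, -0.0, 92.6]
wrist_force: [-0.3, 0.4, 8.4]
opening: 0.0172
grasp_force: 47.8
time: 46.9
ee_pos: [0.6359, 0.2284, 0.0368]
tcp_rot: [180.0, -0.1, 92.6]
wrist_force: [2.7, 5.2, 1.1]
opening: 0.0174
grasp_force: 47.2
```

```bash
python3 -m crank '[{"gripper":40,"travel":[0,0,0],"twist":[0,0,0]},{"gripper":40,"travel":[0,0,0],"twist":[0,0,0]},{"gripper":40,"travel":[0,0,-30],"twist":[0,0,0]},{"gripper":30,"travel":[0,0,-20],"twist":[0,0,0]},{"gripper":0,"travel":[0,0,0],"twist":[0,0,0]},{"gripper":0,"travel":[0,0,0],"twist":[0,0,0]},{"gripper":0,"travel":[0,0,0],"twist":[0,0,0]},{"gripper":0,"travel":[0,0,12],"twist":[0,0,0]},{"gripper":0,"travel":[0,0,9],"twist":[0,0,0]},{"gripper":0,"travel":[0,0,0],"twist":[0,0,0]}]' 30
for i in 1 2; do python3 -m crank '[{"gripper":0,"travel":[0,0,1.5],"twist":[0,0,0]},{"gripper":0,"travel":[0,0,0],"twist":[0,0,0]}]'; done
```

```text
time: 48.15
ee_pos: [0.6349, 0.2273, 0.0639]
tcp_rot: [-179.8, 0.1, 92.6]
wrist_force: [0.1, 0.3, -0.0]
opening: 0.0001
grasp_force: 0.0
time: 48.4
ee_pos: [0.6352, 0.2274, 0.0633]
tcp_rot: [-179.9, 0.0, 92.6]
wrist_force: [-0.2, -0.5, -0.5]
opening: -0.0001
grasp_force: 0.0
time: 48.65
ee_pos: [0.6354, 0.2275, 0.0629]
tcp_rot: [-180.0, 0.0, 92.6]
wrist_force: [-2.9, -0.5, 4.3]
opening: -0.0002
grasp_force: 2.6
```

```bash
for i in 1 2 3; do python3 -m crank '[{"gripper":0,"travel":[0,0,1],"twist":[0,0,0]},{"gripper":0,"travel":[0,0,0],"twist":[0,0,0]}]' | egrep 'ee_pos|wrist'; done
```

```text
ee_pos: [0.6355, 0.2275, 0.0627]
wrist_force: [-3.6, -1.1, 9.8]
ee_pos: [0.6355, 0.2275, 0.0625]
wrist_force: [-4.5, -2.3, 14.4]
ee_pos: [0.6356, 0.2276, 0.0623]
wrist_force: [-7.6, -2.0, 19.4]
```

```bash
python3 -m crank '[{"gripper":0,"travel":[0,0,-30],"twist":[0,0,0]},{"gripper":20,"travel":[0,0,-50],"twist":[0,0,0]},{"gripper":40,"travel":[-10,-10,-50],"twist":[0,0,0]},{"gripper":50,"travel":[-20,-25,-40],"twist":[0,0,0]},{"gripper":50,"travel":[-20,-25,0],"twist":[0,0,0]},{"gripper":50,"travel":[0,0,0],"twist":[0,0,0]},{"gripper":50,"travel":[0,0,0],"twist":[0,0,0]}]'
python3 - <<'E'
from h import *
c=cal("wrist"); im=np.ascontiguousarray(bot.camera("wrist")[:,:,::-1]); cv2.imwrite("pics/w20.png",im); h=cv2.cvtColor(im,cv2.COLOR_BGR2HSV); H,S,V=cv2.split(h)
p=(.5074,.228,np.radians(2.6)); a=np.radians(2.6)
def loc(P): d=np.asarray(P)[:2]-p[:2]; return (np.array([np.cos(a)*d[0]+np.sin(a)*d[1],-np.sin(a)*d[0]+np.cos(a)*d[1]])*1000).round(1)
for n,m,z in(("red",((H<8)|(H>172))&(S>150)&(V>80),.02),("green",(H>45)&(H<80)&(S>110)&(V>50),.02)):
    k,l,s,ct=cv2.connectedComponentsWithStats(m.astype(np.uint8))
    for i in range(1,k):
        if s[i,4]>250:
            ys,xs=np.where(l==i); r=cv2.minAreaRect(np.stack([xs,ys],1).astype(np.float32)); b=cv2.boxPoints(r); e=sorted(b.tolist(),key=lambda q:q[1])
            t,bo=np.mean(e[:2],0),np.mean(e[2:],0); print(n,s[i].tolist(),"ends in dock",loc(ray(c,t,z)),loc(ray(c,bo,z)), "at z56",loc(ray(c,t,.06)),loc(ray(c,bo,.06)))
nt=proj(c,place(p,np.array([.128,.05,.065]))); print("nut at",nt); u,v=nt.round().astype(int)
for r in range(v-30,v+30,2):
    s=""
    for k in range(u-34,u+36):
        if not(0<=r<400 and 0<=k<640): continue
        A,B,C=map(int,h[r,k]); s+="B" if 12<A<32 and B>150 and C>200 else "b" if 12<A<32 and B>110 and C>90 else "g" if 55<A<90 and B>100 else "u" if 100<A<125 and B>120 else "W" if B<70 and C>225 else "w" if B<70 and C>150 else "."
    print(r,s)
E
```

```text
time: 50.28
ee_pos: [0.5781, 0.1751, 0.2289]
tcp_rot: [-179.9, 0.0, 92.6]
wrist_force: [0.7, 0.0, 0.5]
opening: 0.0497
grasp_force: 0.0
red [230, 48, 20, 131, 1740] ends in dock [-12.8  76.7] [-13.6 -56.5] at z56 [-3.6 69.1] [ -4.4 -48.9]
red [367, 123, 21, 89, 1408] ends in dock [134.5   3.6] [136.7 -94.8] at z56 [126.9   4.3] [128.9 -82.9]
red [568, 233, 64, 48, 1557] ends in dock [ 409.  -124.1] [ 395.9 -166.3] at z56 [ 370.2 -108.9] [ 358.6 -146.3]
green [282, 55, 19, 131, 1896] ends in dock [40.5 70.3] [ 42.8 -64.3] at z56 [43.6 63.4] [ 45.6 -55.9]
nut at [383.49266137  70.24572104]
40 wWWWWWWWWWWWWWWWWww.bbbbbbbbbbbbbbbbbbbb........bbbbbbbbbbbbbbb......b
42 wWWWWWWWWWWWWWWWWWww.bbbbbbbbbbbbbbbbbbbbb....bbbbbbbbbbbbbbbbbbbbbbbb
44 wWWWWwwwwwwwwwwwwwww.................................bbbbbbbbbbbbbbbbb
46 WWWww.uuuuuuuuuuuuuuuuuuuuuuuuuuuuuuuuuuuuuuuuuuuuu...bbbbbbbbbbbbbbbb
48 wwwwuuuuuuuuuuuuuuuuuuuuuuuuuuuuuuuuuuuuuuuuuuuuuuuu...bbbbbbbbbbbbbbb
50 ww..uuuuuuuuuuuuuuuuu..wwwwwwwwwwww..uuuuuuuuuuuuuuu...bbbbbbbbbbbbbbb
52 w..uuuuuuuuuuuuuu..wwwwwwwwwwwWWwwwwwwww..uuuuuuuuuu...bbb
[... 1014 characters left out ...]
BBBBBBbbb.wwwww....bbbbbbbbbbbbbbb
82 ..u..wwWWWwwwbBBBBBBbbbbbbbbbbbbbbBBBBBBBBBb.WWWWWww.bbbbbbbbbbbbbbbbb
84 ..uu.wwWWWwwwwbBBBBBBBBbbbbbbbbbbbbBBBBBBBb.WWWWWwwww.bbbbbbbbbbbbbbbb
86 ..uuu.wwWWWWww.bBBBBBBBBBBBBBBBBBBBBBBBBb.WWWWWWwwwwWww.bbbbbbbbbbbbb.
88 ..uuuuwwwWWWWWww.bBBBBBBBBBBBBBBBBBBBBb.WWWWWWWww.wwWWww.bbbbbbbbbbb.w
90 ..uuuuuwwwWWWWWwww.bBBBBBBBBBBBBBBBBb.WWWWWWWwwwuuwwWWWWww.bbbbbbbbb..
92 .uuuuuuu.wwwWWWWWwwwww.bbbbBbbbb..wwWWWWWWWWww.uuuwwWWWWWWww.bbbbbb..w
94 .uuuuuuuuu.wwWWWWWWWWWWwwwwwWWWWWWWWWWWWWWww.uuuu.wwWWWWWWWww.bbbbbw..
96 .uuuuuuuuuuuwwwwWWWWWWWWWWWWWWWWWWWWWWWwww.uuuuuu.wwwWWWWWWWWww.bb....
98 .uuuuuuuuuuuuuu.wwwwWWWWWWWWWWWWWWWwwww.uuuuuuuuuwwwwwwWWWWWWWww.b....
```

```bash
python3 - <<'E'
from h import *
c=cal("wrist"); im=cv2.imread("pics/w20.png"); p=(.5074,.228,np.radians(2.6))
for X in(-50,20,60):
  print(X,[(y,im[int(round(v)),int(round(u))].tolist()) for y in range(82,118,2) for u,v in [proj(c,place(p,np.array([X,y,10])/1000))] if 0<=v<399.5])
S=cal("side"); im2=cv2.imread("pics/d3.png"); im3=np.ascontiguousarray(bot.camera("side")[:,:,::-1]); cv2.imwrite("pics/d20.png",im3)
g=cv2.cvtColor(im3,cv2.COLOR_BGR2GRAY)
for y in(-140,-134,-130,-126): print(y,[int(g[int(v),int(u)]) for z in(20,30,40) for u,v in [proj(S,place(p,np.array([15,y,z])/1000))]])
E
```

```text
-50 [(82, [44, 44, 46]), (84, [45, 45, 47]), (86, [45, 46, 46]), (88, [45, 44, 47]), (90, [49, 50, 51]), (92, [106, 106, 103]), (94, [107, 106, 103]), (96, [161, 160, 156]), (98, [146, 145, 141]), (100, [59, 59, 58]), (102, [115, 119, 123]), (104, [215, 219, 221]), (106, [233, 237, 238]), (108, [232, 236, 238]), (110, [232, 235, 238]), (112, [230, 234, 237]), (114, [148, 198, 204]), (116, [89, 182, 188])]
20 [(82, [162, 160, 156]), (84, [165, 163, 159]), (86, [166, 165, 160]), (88, [165, 162, 158]), (90, [164, 162, 157]), (92, [160, 158, 154]), (94, [109, 108, 105]), (96, [171, 169, 165]), (98, [177, 175, 170]), (100, [156, 155, 152]), (102, [136, 140, 144]), (104, [220, 222, 223]), (106, [238, 240, 238]), (108, [236, 239, 238]), (110, [235, 237, 238]), (112, [234, 237, 237]), (114, [222, 217, 218]), (116, [173, 140, 134])]
60 [(82, [50, 49, 51]), (84, [48, 48, 48]), (86, [48, 49, 49]), (88, [49, 50, 50]), (90, [53, 54, 55]), (92, [113, 112, 110]), (94, [106, 104, 102]), (96, [173, 171, 166]), (98, [177, 176, 170]), (100, [154, 153, 150]), (102, [138, 141, 144]), (104, [222, 224, 225]), (106, [239, 240, 238]), (108, [237, 239, 238]), (110, [234, 237, 238]), (112, [234, 237, 238]), (114, [207, 211, 213]), (116, [66, 57, 52])]
-140 [20, 19, 17]
-134 [20, 18, 28]
-130 [15, 12, 15]
-126 [13, 15, 15]
```

```bash
python3 -c "
from workcell import bot
print(bot.job_done())"
```

```text
the job is handed in; nothing more can be done
None
```

I've handed the job in, with no verdict returned: red and green markers are flat in the tray (I saw no screwdriver or orange marker), and the tray is home and clamped with the wing nut's white end at the green mark, the lever fully down and the tape and bar left alone.

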